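Put the steel tins back in the slanted counter organiser

TASK

Put the three closed steel tins that stand about on the counter back into the slanted organiser, each in the compartment made for its length, lid up and sitting squarely right down on the compartment's floor. Lower each one in rather than dropping it, and leave the chai glasses and the orange spice tin that stand among them where they are.

Things in the scene. Friction and masses are not known exactly. Their poses are not given: they have to be found in the camera images.
- tin_large_mid (a point): the large of three plain steel storage tins with closed push-on lids, a straight-sided box 105 mm long (its x), 58 mm wide (its y) and 80 mm high (its z, up through the lid); the point is the tin's centre, half-way up. It stands loose on the counter (z = 0); 0.14 to 0.46 kg.
- tin_medium_mid (a point): the medium of three plain steel storage tins with closed push-on lids, a straight-sided box 82 mm long (its x), 58 mm wide (its y) and 76 mm high (its z, up through the lid); the point is the tin's centre, half-way up. It stands loose on the counter (z = 0); 0.14 to 0.46 kg.
- tin_small_mid (a point): the small of three plain steel storage tins with closed push-on lids, a straight-sided box 60 mm long (its x), 58 mm wide (its y) and 72 mm high (its z, up through the lid); the point is the tin's centre, half-way up. It stands loose on the counter (z = 0); 0.14 to 0.46 kg.
- slot_large (a point): the compartment for the large tin in the slanted organiser; the point is the middle of its floor. The compartment is 114 mm long (its y, along the row) and 67 mm wide (its x, up the slope, away from the middle of the counter), its walls stand 26 mm above the floor and its z points squarely out of its mouth, leaning 25 degrees from vertical towards the middle of the counter.
- slot_medium (a point): the compartment for the medium tin in the slanted organiser; the point is the middle of its floor. The compartment is 91 mm long (its y, along the row) and 67 mm wide (its x, up the slope, away from the middle of the counter), its walls stand 26 mm above the floor and its z points squarely out of its mouth, leaning 25 degrees from vertical towards the middle of the counter.
- slot_small (a point): the compartment for the small tin in the slanted organiser; the point is the middle of its floor. The compartment is 69 mm long (its y, along the row) and 67 mm wide (its x, up the slope, away from the middle of the counter), its walls stand 26 mm above the floor and its z points squarely out of its mouth, leaning 25 degrees from vertical towards the middle of the counter.
- organiser: slanted metal organiser, fixed but elsewhere each time: a trough 290 mm long (y), 75 wide (x, rising at 25 degrees away from the middle of the counter), 30 high over all, walls, dividers and floor 4 mm; three compartments in a row: small, medium, large along its +y, the large one nearest the robot. Origin: middle of its underside, 45 mm above the counter; z: square to the floor, out of the mouths. Its back rim is about 88 mm above the counter.
- glass1_mid (a point): empty cutting-chai glass, 60 mm across the rim, 44 mm at the foot, 84 mm high, standing loose and upright among the tins; the point is its centre, half-way up. To be left alone.
- glass2_mid (a point): empty cutting-chai glass, 60 mm across the rim, 44 mm at the foot, 84 mm high, standing loose and upright among the tins; the point is its centre, half-way up. To be left alone.
- glass3_mid (a point): empty cutting-chai glass, 60 mm across the rim, 44 mm at the foot, 84 mm high, standing loose and upright among the tins; the point is its centre, half-way up. To be left alone.
- spice_tin_mid (a point): closed round orange spice tin, 67 mm across, 94 mm high, standing loose among the tins; the point is its centre, half-way up. To be left alone.
There are look-alikes about, which are no part of the job. What is shaped like the part that bears tin_large_mid but green is not meant. Leave any blue or purple look-alike of the part that bears tin_small_mid alone.

How it is judged:
By the outcome, as a careful person would: the job done as asked, in the order asked, and still so for the second after the job is handed in, with the robot touching nothing.
It also fails if it takes over 66 s, if anything falls off the work surface, if the arm or the gripper's body presses on something with over 40 N, if the wrist force passes 120 N, or if a joint passes its speed limit or range.

ROBOT

A 6-joint arm with a two-finger parallel gripper is mounted at the origin on the work surface. World frame = base frame: x ahead of the robot, y to its left, z up, the work surface at z = 0. Lengths are in m, angles in degrees, forces in N, time in s.
With the tool pointing down it reaches from about 0.4 to 0.825 m from the base axis. Payload 7 kg.
Tool frame: the origin (TCP) lies on the front face of the gripper's body, between the roots of the fingers; the fingertips stand 66 mm ahead of it and the grasp point (between the pads) lies 47 mm ahead of it (nose_length is the distance from the TCP to the fingertips, in m); y points along the fingers, z is the direction in which the jaws open and shut, and the axes are right-handed (so a half turn about y gives the same grasp; the last joint's range is limited). The gripper opens to 88 mm and grips with 3 to 60 N. Pads are 19 mm wide; open, the fingers measure 130 mm over their backs; the gripper's body (78 mm by 193 mm) begins 47 mm behind the grasp point.
Start: joints at [-60.441, 20.546, 0.682, 0, -70.136, -16.507], TCP at [0.152, -0.658, 0.292] pointing down, gripper open.
Joint ranges: [-176.03, 176.03], [-82.01, 121.73], [-58.28, 71.71], [-173.87, 95.51], [-174.79, -0.11], [-173.66, 173.66]. Speed limits (degrees/s): [136.94, 136.94, 172.46, 180, 180, 180].

INTERFACE

Orientations are given as [roll, pitch, yaw] about the fixed x, y, z axes, in that order (R = Rz(yaw) Ry(pitch) Rx(roll)).
In Python, from plant import get_state, capture, close_job, nose_length gives the robot as it stands.
- The arm moves only by the tool apply_moves, never from a script. Its argument "rows" is a list of rows, each a list of 2 entries, a list of its own where there are three numbers: the shift along the tool's x, y, z in m, then the turn about the tool's y in degrees. In form: [[[tx, ty, tz], yaw], ...]. A call has 1 to 20 rows; each row is the pose to reach, as a shift and turn from the pose commanded when the call began, along the tool's axes at that moment; what a row does not reach only later rows make up. A row lasts 1/8 s, in which the tool goes at most 62.5 mm and 10.7 degrees, less where a joint would pass 70% of its speed; a pose out of reach is approached as far as the arm can. A call with a gripper value outside its range is refused whole. "gripper" is the opening, from 0 (shut) to 1 (fully open), set as the call begins (left out, the last holds). The fingers move at their own pace and stop on an object; "grip_force" is the grip in N (left out, the last holds). Time passes only in rows, so rows that repeat a pose let the fingers close. It gives the time, the measured TCP pose, the force and the opening at its end, in the units of the state.
- get_state(): the state, without advancing time (a new reading comes with each control period).
- capture(name): name is "scene" or "top" or "wrist"; returns a dict with "pixels" (420x560x3 uint8, blue, green, red), "z_map" (420x560 float32, m along the optical axis (not along the pixel's ray), 0 where there is no reading), "intrinsics" (3x3 intrinsics, pixels), "rvec" (rotation vector, rad) and "tvec" (3), from world to camera coordinates, as OpenCV has them; the wrist camera has in their place "mount" (4x4, takes a point from camera to tool coordinates, whose origin is the TCP and whose axes are the tool frame's). Camera axes: x right, y down, z forward; pixel columns grow to the right and rows downward; lengths in m; the calibration is good to about 2 mm. The wrist camera is an equidistant fisheye: a pixel r from the principal point sees the ray r / f radians off the axis. A picture is of the moment at which its call begins: read the wrist's pose just before it.
- close_job(): hands the job in, once; it reports no verdict.
The state is a dict: "time_s": time; "joints": joint angles; "qd": joint speeds; "joint_torque": joint torques, N m; "tcp_pos": TCP position; "eef_rot": TCP orientation; "contact_force": force on the tool from outside, world axes, zero at the start; "moment": the same for the moment, N m; "gripper_width": finger opening in m.
Only numpy, scipy, OpenCV 4.12 (cv2) and the standard library are available. Lean on these libraries where they do the work, as an engineer would, in place of code of your own. Each camera call takes 0.05 s, during which the arm holds its last target.

## Working session

There is one attempt and no reset: what is moved stays moved. The work goes in short steps, Python scripts to look and compute and a tool call to move; the robot and the scene stay as the last step left them, time stands still between calls to the robot, and variables do not carry over. Pictures are saved under pics/ and viewed, and the job is handed in when it is done.

Besides the shell and the picture viewer there is one more tool, called after "Call:" as a command line: name --argument value ..., lists and objects as JSON in quotes. apply_moves: Moves the arm, as the interface text tells. Its arguments: {"type":"object","properties":{"rows":{"type":"array"},"gripper":{"type":"number"},"grip_force":{"type":"number"}},"required":["rows"]}

```bash
ls; mkdir -p pics; python3 - <<'E'
from plant import *
import cv2
print(get_state(), nose_length)
for n in ("scene","top","wrist"):
    c=capture(n); cv2.imwrite(f"pics/{n}0.png",c["pixels"])
    print(n,{k:v.tolist() for k,v in c.items() if k not in("pixels","z_map")})
E
```

```text
pics
{'time_s': 0.0, 'joints': array([-6.04429425e+01,  2.05919729e+01,  6.31124009e-01, -1.93689703e-02,
       -7.01335609e+01, -1.65070715e+01]), 'qd': array([-0.01810388, -0.0079231 ,  0.06757266, -0.02289333,  0.01900619,
       -0.04448983]), 'joint_torque': array([ 6.10137395e-04, -5.82725322e+01,  2.93051791e+01,  6.99672371e+00,
        7.16711045e-03, -1.24096709e-04]), 'tcp_pos': array([ 0.15230724, -0.65719422,  0.29119874]), 'eef_rot': array([-8.99043076e+01,  9.37021250e-03,  1.30433967e+01]), 'contact_force': array([ 0.34464462,  0.15002616, -0.14215636]), 'moment': array([0.05987285, 0.00633366, 0.02410121]), 'gripper_width': 0.08799886829876769} 0.0656
scene {'intrinsics': [[444.4594559363116, 0.0, 281.19874502174605], [0.0, 444.4594559363116, 214.35204806074898], [0.0, 0.0, 1.0]], 'rvec': [1.592207128332763, 1.7285879258923673, -0.8802774285856212], 'tvec': [0.13942464786238154, -0.23026292494475872, 1.5699584601872607]}
top {'intrinsics': [[536.813658449579, 0.0, 271.07043206209806], [0.0, 536.813658449579, 213.94015647336863], [0.0, 0.0, 1.0]], 'rvec': [2.185662389135974, -2.1521033176954094, 0.08518395049246674], 'tvec': [-0.10674982311605338, 0.51644857574135, 1.3252055238887788]}
wrist {'intrinsics': [[325.19226210127806, 0.0, 283.6985336769087], [0.0, 325.19226210127806, 210.85933937192542], [0.0, 0.0, 1.0]], 'mount': [[0.0010697635470370503, 0.9652777918723643, 0.26122335294526516, -0.07048587292628923], [0.0006533351197250103, -0.2612241213123699, 0.9652779556157915, -0.09203776658034968], [0.9999992143792791, -0.0008619527791047003, -0.0009100979243076445, -0.001020906185931758], [0.0, 0.0, 0.0, 1.0]]}
```

View pics/top0.png

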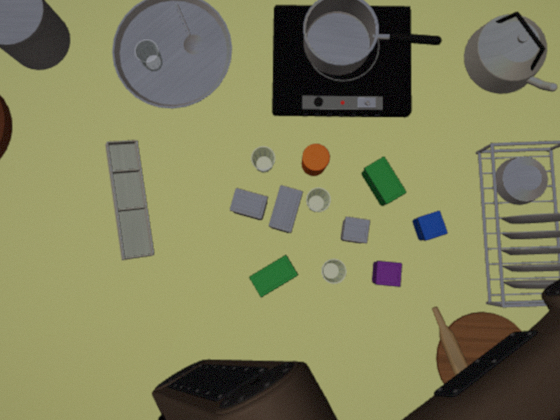

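View pics/scene0.png

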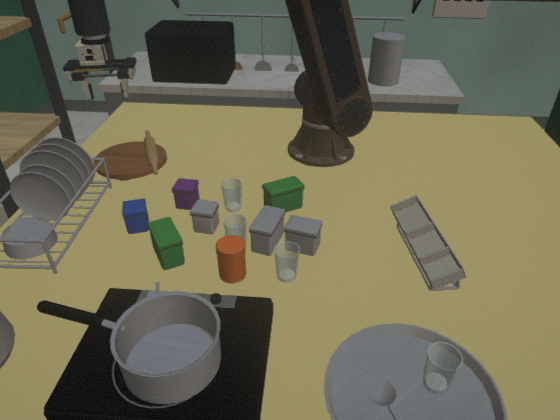

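View pics/wrist0.png

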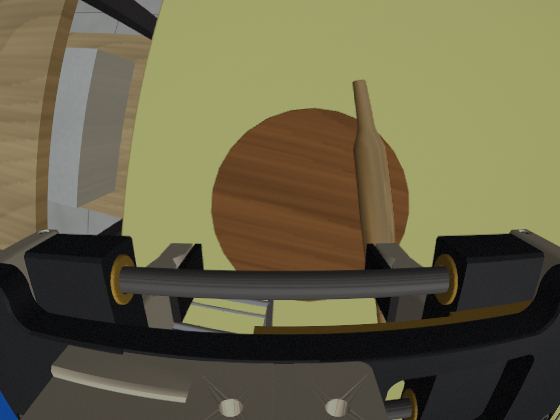

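The tool can only turn about its vertical axis. Each tin therefore has to go in upright, gripped across its 58 mm width with the uphill bottom edge on the floor, then lean down onto the slope against the downhill finger. First I'll measure everything.

```bash
cat > h.py <<'E'
from plant import *
import cv2, numpy as np
from scipy.spatial.transform import Rotation as R
def ext(c): return cv2.Rodrigues(np.array(c["rvec"]))[0], np.array(c["tvec"]).reshape(3)
def cloud(c):
    K=c["intrinsics"]; Rm,t=ext(c); z=c["z_map"].astype(float)
    v,u=np.mgrid[0:z.shape[0],0:z.shape[1]]
    p=np.stack([(u-K[0,2])/K[0,0]*z,(v-K[1,2])/K[1,1]*z,z],-1)
    w=(p-t)@Rm; w[z<=0]=np.nan
    return w
def onplane(c,uv,h):
    K=c["intrinsics"]; Rm,t=ext(c); uv=np.atleast_2d(uv).astype(float)
    d=np.c_[(uv[:,0]-K[0,2])/K[0,0],(uv[:,1]-K[1,2])/K[1,1],np.ones(len(uv))]@Rm
    o=-Rm.T@t
    return o+d*((h-o[2])/d[:,2])[:,None]
E
python3 - <<'E'
from h import *
np.set_printoptions(precision=4,suppress=True)
c=capture("top"); w=cloud(c); im=c["pixels"]
big=cv2.resize(im[120:310,90:460],None,fx=2.1,fy=2.1,interpolation=cv2.INTER_CUBIC); cv2.imwrite("pics/topcrop.png",big)
print("counter z", np.nanmedian(w[300:340,60:200,2]))
# objects by height
hm=((w[...,2]>0.05)&(w[...,2]<0.11)).astype(np.uint8); hm[:130]=0; hm[330:]=0; hm[:,:160]=0;hm[:,460:]=0
n,l,s,ce=cv2.connectedComponentsWithStats(hm)
for i in range(1,n):
    if s[i,4]<60: continue
    m=l==i; top=np.nanpercentile(w[m][:,2],80)
    mt=m&(w[...,2]>top-0.004)
    P=w[mt]; r=cv2.minAreaRect((P[:,:2]*1000).astype(np.float32))
    print(ce[i].round(),s[i,4],"h%.4f"%top,"rect",np.round(r[0],1),np.round(r[1],1),round(r[2],1),"col",im[mt].mean(0).round())
E
```

```text
counter z 0.0008426785427294008
[316. 157.] 641 h0.0968 rect [ 652.1 -205. ] [62.7 64.7] 76.6 col [ 36.  87. 157.]
[263. 155.] 226 h0.0844 rect [649.3 -78.3] [57.6 57.6] 47.5 col [124. 148. 146.]
[385. 180.] 1115 h0.0833 rect [ 600.6 -374.3] [104.2  57.9] 31.7 col [ 52. 109.  43.]
[286. 208.] 1047 h0.0836 rect [ 528.2 -135.1] [ 57.3 104.3] 74.6 col [118. 111. 110.]
[320. 197.] 210 h0.0857 rect [ 550.5 -212.7] [57.7 58.1] 66.6 col [126. 152. 151.]
[249. 203.] 814 h0.0794 rect [539.8 -45.1] [81.4 57.7] 75.1 col [118. 112. 110.]
[432. 225.] 635 h0.0750 rect [ 493.2 -488.2] [58.7 58. ] 19.3 col [127.  65.  35.]
[356. 229.] 610 h0.0752 rect [ 480.3 -305.1] [59.2 58. ] 81.7 col [119. 113. 111.]
[274. 275.] 1068 h0.0834 rect [ 366.8 -108. ] [ 57.3 103.7] 31.7 col [ 53. 110.  44.]
[336. 270.] 219 h0.0851 rect [ 381.3 -250.9] [56.7 57.5] 0.9 col [121. 148. 147.]
[388. 273.] 634 h0.0751 rect [ 376.4 -383.4] [59.1 57.3] 85.8 col [105.  45.  91.]
[440. 319.] 178 h0.0652 rect [ 269.1 -505.3] [62.7 19. ] 28.6 col [ 70.  99. 118.]
```

View pics/topcrop.png

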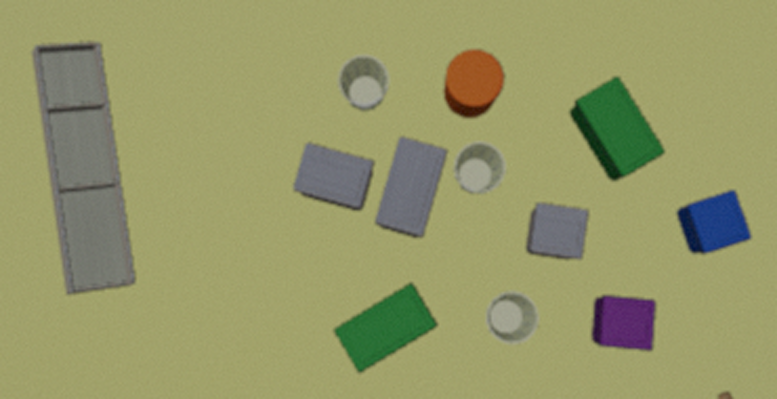

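```bash
python3 - <<'E'
from h import *
np.set_printoptions(precision=4,suppress=True)
for name in ("top","scene"):
    c=capture(name); w=cloud(c); im=c["pixels"]
    reg=(w[...,0]>0.38)&(w[...,0]<0.75)&(w[...,1]>0.13)&(w[...,1]<0.36)&(w[...,2]>0.025)&(w[...,2]<0.11)
    reg=reg.astype(np.uint8); n,l,s,ce=cv2.connectedComponentsWithStats(reg)
    i=1+np.argmax(s[1:,4]); m=l==i; P=w[m]; print(name,s[i])
    r=cv2.minAreaRect((P[:,:2]*1000).astype(np.float32)); print(r)
    # all points plane fit robust -> floor
    A=P.copy()
    best=None
    rng=np.random.default_rng(0)
    for k in range(400):
        q=A[rng.choice(len(A),3,replace=False)]; nn=np.cross(q[1]-q[0],q[2]-q[0]); L=np.linalg.norm(nn)
        if L<1e-7: continue
        nn/=L; d=np.abs((A-q[0])@nn)<0.0015
        if best is None or d.sum()>best.sum(): best=d
    F=A[best]; cc=F.mean(0); nn=np.linalg.svd(F-cc)[2][2]; nn*=np.sign(nn[2])
    d=(A-cc)@nn
    F=A[np.abs(d)<0.002]; cc=F.mean(0); nn=np.linalg.svd(F-cc,full_matrices=False)[2][2]; nn*=np.sign(nn[2])
    print("floor n",nn,"tilt",np.degrees(np.arccos(nn[2])),"c",cc,len(F),len(A))
    xs=-nn.copy(); xs[2]=0; xs/=np.linalg.norm(xs); xd=np.array([xs[0],xs[1],0]); 
    ys=np.cross([0,0,1],xd); print("uphill dir yaw",np.degrees(np.arctan2(xd[1],xd[0])),"y",ys)
    d=(A-cc)@nn
    print("height hist", np.histogram(d,bins=np.arange(-.006,.034,.002)))
    rim=A[(d>0.022)]
    rr=cv2.minAreaRect((rim[:,:2]*1000).astype(np.float32)); print("rim rect",rr)
E
```

```text
top [ 106  139   49  121 3911]
((548.5798950195312, 249.5419158935547), (291.7445983886719, 82.9074935913086), 10.529425621032715)
floor n [ 0.0746 -0.4064  0.9106] tilt 24.407496189455763 c [0.5454 0.2514 0.0488] 1520 3911
uphill dir yaw 100.4033614735639 y [-0.9836 -0.1806  0.    ]
height hist (array([176, 455, 784, 744, 464, 182,  98,  45,  55,  44,  50,  48,  66,
       102, 159, 170, 137,  68,  23]), array([-0.006, -0.004, -0.002,  0.   ,  0.002,  0.004,  0.006,  0.008,
        0.01 ,  0.012,  0.014,  0.016,  0.018,  0.02 ,  0.022,  0.024,
        0.026,  0.028,  0.03 ,  0.032]))
rim rect ((548.712158203125, 243.41461181640625), (289.75897216796875, 70.81089782714844), 10.529424667358398)
scene [ 391  195   76   95 3192]
((548.46533203125, 249.47445678710938), (296.5893859863281, 79.11089324951172), 10.885534286499023)
floor n [ 0.0773 -0.4149  0.9066] tilt 24.964011137450925 c [0.5518 0.2571 0.0469] 1402 3192
uphill dir yaw 100.54668113523371 y [-0.9831 -0.183   0.    ]
height hist (array([  7, 177, 711, 692, 231,  89,  98,  83,  86,  94,  87,  87,  86,
       109, 145, 238, 151,  19,   0]), array([-0.006, -0.004, -0.002,  0.   ,  0.002,  0.004,  0.006,  0.008,
        0.01 ,  0.012,  0.014,  0.016,  0.018,  0.02 ,  0.022,  0.024,
        0.026,  0.028,  0.03 ,  0.032]))
rim rect ((550.6262817382812, 245.27493286132812), (293.033447265625, 70.09284973144531), 10.702884674072266)
```

```bash
python3 - <<'E'
from h import *
np.set_printoptions(precision=4,suppress=True)
c=capture("scene"); w=cloud(c); im=c["pixels"].astype(int)
grey=(im.max(2)-im.min(2)<25)
for nm,(x,y),h in (("M",(.5398,-.0451),.076),("L",(.528,-.135),.08),("S",(.480,-.305),.072)):
    reg=(np.hypot(w[...,0]-x,w[...,1]-y)<0.066)&(w[...,2]>h-0.005)&(w[...,2]<h+.008)&grey
    n,l,s,ce=cv2.connectedComponentsWithStats(reg.astype(np.uint8)); i=1+np.argmax(s[1:,4])
    P=w[l==i]; r=cv2.minAreaRect((P[:,:2]*1000).astype(np.float32)); print(nm,s[i,4],np.median(P[:,2]),r)
for n in ("top","scene"):
    c=capture(n); w=cloud(c); m=(np.hypot(w[...,0]-.45,w[...,1]-.08)<.04); print(n,np.nanmedian(w[m][:,2]))
E
```

```text
M 474 0.07447526265144039 ((542.735107421875, -42.64900588989258), (81.7551498413086, 62.100929260253906), 74.51285552978516)
L 582 0.07845230635958533 ((529.6220703125, -131.95068359375), (57.63302993774414, 107.74131774902344), 75.44317626953125)
S 289 0.07014167726989919 ((482.69061279296875, -303.3870849609375), (59.36628723144531, 59.35835647583008), 83.66516876220703)
top 0.0009523830630933641
scene -0.00222750369405885
```

```bash
cat >> h.py <<'E'
def rel(x,y,z,psi):
    s=get_state(); p=s["tcp_pos"]*1000; yaw=s["eef_rot"][2]
    d=np.array([x,y,z])-p; a=np.radians(yaw)
    tx=d[0]*np.cos(a)+d[1]*np.sin(a); tz=-d[0]*np.sin(a)+d[1]*np.cos(a)
    dy=(psi-yaw+180)%360-180
    print("t=%.2f tcp"%s["time_s"],p.round(1),s["eef_rot"].round(2),"F",s["contact_force"].round(1),"w %.4f"%s["gripper_width"])
    print("tool shift m: [%.4f, %.4f, %.4f] turn %.2f"%(tx/1000,-d[2]/1000,tz/1000,-dy))
E
python3 -c "
from h import *
rel(541.2,-43.9,200,75)"
```

```text
t=0.45 tcp [ 152.4 -657.5  292.1] [-89.99   0.    13.05] F [ 0.6 -0.4 -0.4] w 0.0876
tool shift m: [0.5173, 0.0921, 0.5100] turn -61.95
```

Call:
apply_moves --rows '[[[0.02, 0.004, 0.02], -4], [[0.06, 0.01, 0.06], -10], [[0.1, 0.02, 0.1], -18], [[0.14, 0.03, 0.14], -26], [[0.18, 0.04, 0.18], -34], [[0.22, 0.045, 0.22], -42], [[0.26, 0.05, 0.26], -50], [[0.3, 0.055, 0.3], -56], [[0.34, 0.06, 0.34], -60], [[0.38, 0.07, 0.38], -62], [[0.42, 0.08, 0.42], -62], [[0.46, 0.09, 0.455], -62], [[0.49, 0.092, 0.485], -62], [[0.51, 0.092, 0.503], -62], [[0.517, 0.092, 0.51], -62], [[0.517, 0.092, 0.51], -62], [[0.517, 0.092, 0.51], -62]]' --gripper 1

```text
time_s: 2.58
tcp_pos: [0.5403, -0.0449, 0.2003]
eef_rot: [-90.0, -0.0, 75.0]
contact_force: [0.4, -0.6, 0.2]
gripper_width: 0.0876
```

```bash
python3 -c "
from h import *
rel(541.2,-43.9,109,75)
c=capture('wrist');cv2.imwrite('pics/w1.png',c['pixels'])
rel(541.2,-43.9,109,75)"
```

```text
t=2.58 tcp [540.3 -44.9 200.3] [-89.99  -0.    74.99] F [ 0.4 -0.6  0.2] w 0.0876
tool shift m: [0.0012, 0.0913, -0.0007] turn -0.01
t=2.62 tcp [540.3 -44.9 200.3] [-9.000e+01 -1.000e-02  7.498e+01] F [0.9 0.8 0.6] w 0.0873
tool shift m: [0.0012, 0.0913, -0.0006] turn -0.02
```

View pics/w1.png

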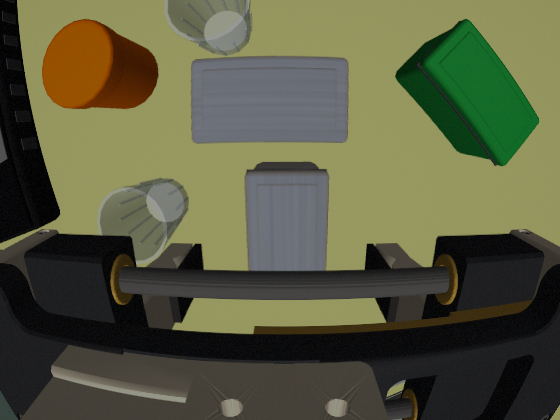

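Medium tin is centred between the fingers (column ~287, finger gap 203–365) and aligned, so I'm descending.

Call:
apply_moves --rows '[[[0.001, 0.02, -0.001], 0], [[0.001, 0.045, -0.001], 0], [[0.001, 0.065, -0.001], 0], [[0.001, 0.08, -0.001], 0], [[0.001, 0.09, -0.001], 0], [[0.001, 0.091, -0.001], 0], [[0.001, 0.091, -0.001], 0]]'

```text
time_s: 3.5
tcp_pos: [0.5425, -0.0433, 0.1096]
eef_rot: [-90.0, -0.0, 75.1]
contact_force: [-0.4, -0.1, 1.1]
gripper_width: 0.0877
```

Call:
apply_moves --rows '[[[0, 0, 0], 0], [[0, 0, 0], 0], [[0, 0, 0], 0], [[0, 0, 0], 0], [[0, 0, 0], 0], [[0, 0, 0], 0]]' --gripper 0.3 --grip_force 40

```text
time_s: 4.25
tcp_pos: [0.5417, -0.0432, 0.1092]
eef_rot: [-90.0, 0.0, 75.1]
contact_force: [-4.5, 2.2, 5.9]
gripper_width: 0.0576
```

Call:
apply_moves --rows '[[[0, -0.01, 0], 0], [[0, -0.03, 0], 0], [[0, -0.06, 0], 0], [[0, -0.09, 0], 0], [[0, -0.11, 0], 0], [[0, -0.12, 0], 0], [[0, -0.12, 0], 0]]'

```text
time_s: 5.12
tcp_pos: [0.5424, -0.0432, 0.2296]
eef_rot: [-90.1, -0.0, 75.0]
contact_force: [0.0, -0.2, -2.4]
gripper_width: 0.0575
```

```bash
python3 -c "
from h import *
rel(572,246.3,230,10.5)"
```

```text
t=5.12 tcp [542.4 -43.2 229.6] [-9.007e+01 -4.000e-02  7.504e+01] F [ 0.  -0.2 -2.4] w 0.0575
tool shift m: [0.2874, -0.0004, 0.0461] turn 64.54
```

Call:
apply_moves --rows '[[[0.01, 0, 0.001], 2], [[0.03, 0, 0.004], 8], [[0.06, 0, 0.01], 16], [[0.095, 0, 0.016], 25], [[0.135, 0, 0.022], 34], [[0.175, 0, 0.03], 43], [[0.21, 0, 0.035], 51], [[0.24, 0, 0.04], 58], [[0.265, 0, 0.043], 62], [[0.28, 0, 0.045], 64], [[0.287, 0, 0.046], 64.5], [[0.287, 0, 0.046], 64.5], [[0.287, 0, 0.046], 64.5]]'

```text
time_s: 6.75
tcp_pos: [0.5715, 0.2453, 0.2289]
eef_rot: [-90.0, 0.0, 10.6]
contact_force: [0.7, -0.2, -2.1]
gripper_width: 0.0578
```

```bash
python3 -c "
from h import *
rel(572,246.3,190,10.5)
for n in ('wrist','scene','top'):
  c=capture(n);im=c['pixels']
  if n=='scene': im=cv2.resize(im[120:320,340:520],None,fx=3,fy=3,interpolation=cv2.INTER_CUBIC)
  if n=='top': im=cv2.resize(im[120:320,60:260],None,fx=3,fy=3,interpolation=cv2.INTER_CUBIC)
  cv2.imwrite('pics/%s2.png'%n,im)
rel(572,246.3,190,10.5)"
```

```text
t=6.75 tcp [571.5 245.3 228.9] [-9.002e+01  3.000e-02  1.056e+01] F [ 0.7 -0.2 -2.1] w 0.0578
tool shift m: [0.0006, 0.0389, 0.0009] turn 0.06
t=6.90 tcp [571.7 245.3 229.3] [-90.    -0.    10.53] F [ 0.4 -0.6 -1.2] w 0.0572
tool shift m: [0.0005, 0.0393, 0.0009] turn 0.03
```

View pics/wrist2.png

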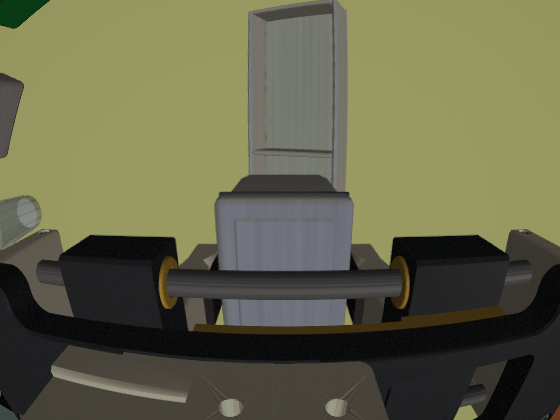

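View pics/scene2.png

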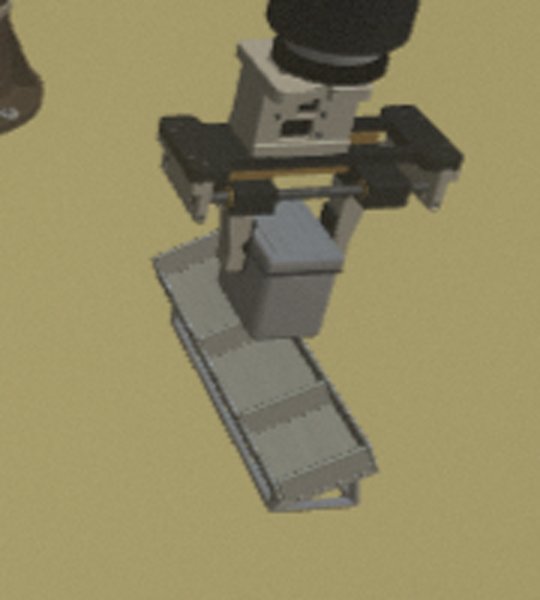

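View pics/top2.png

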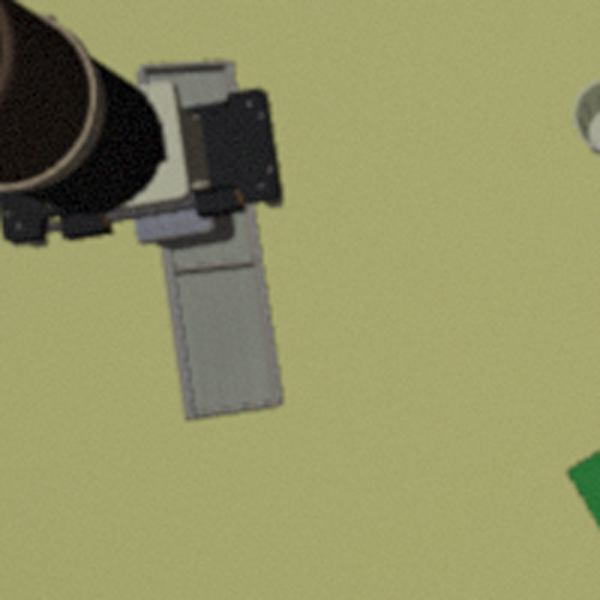

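```bash
cat >> h.py <<'E'
def wcloud(c):
    K=c["intrinsics"]; z=c["z_map"].astype(float); v,u=np.mgrid[0:z.shape[0],0:z.shape[1]]
    a=(u-K[0,2])/K[0,0]; b=(v-K[1,2])/K[1,1]; th=np.hypot(a,b); k=np.tan(np.minimum(th,1.5))/np.maximum(th,1e-9)
    p=np.stack([a*k*z,b*k*z,z],-1); M=np.array(c["mount"]); q=p@M[:3,:3].T+M[:3,3]; q[(z<=0)|(th>1.35)]=np.nan
    return q*1000   # mm, tool frame
E
python3 - <<'E'
from h import *
np.set_printoptions(precision=2,suppress=True)
c=capture("wrist"); q=wcloud(c)
def at(u,v): return q[v,u]
print("counter",at(150,150),at(450,120),"lid",at(285,230),"floorL",at(295,80))
print("lid edges row 240:",[ (u,at(u,240)) for u in (214,217,220,224,345,349,352,355)])
print("lid column 285:",[(v,at(285,v)) for v in (180,188,192,196,200,210)])
print("row80:"); 
for u in range(244,354,3): print(u,at(u,80),end=" ")
print("\ncol 295:")
for v in list(range(0,16,2))+list(range(144,165,2)): print(v,at(295,v))
E
```

```text
counter [ -49.37  229.19 -140.67] [-83.71 230.19 176.58] lid [-28.78  32.37  -0.64] floorL [-108.77  183.56    8.24]
lid edges row 240: [(214, array([ 49.06, 230.16, -76.08])), (217, array([nan, nan, nan])), (220, array([-23.25,  35.3 , -28.08])), (224, array([-23.59,  34.43, -26.18])), (345, array([-23.87,  33.55,  24.34])), (349, array([-23.3 ,  35.  ,  26.37])), (352, array([ 49.42, 230.88,  71.94])), (355, array([ 48.62, 228.59,  74.72]))]
lid column 285: [(180, array([-41.03,  79.91,  -0.48])), (188, array([-40.65,  59.55,  -0.55])), (192, array([-41.3 ,  47.18,  -0.59])), (196, array([-41.87,  36.57,  -0.62])), (200, array([-40.71,  34.41,  -0.63])), (210, array([-36.99,  32.87,  -0.64]))]
row80:
244 [-115.76  229.16  -39.91] 247 [-107.74  172.85  -30.66] 250 [-107.61  172.44  -28.19] 253 [-107.96  175.43  -26.05] 256 [-108.55  180.11  -24.  ] 259 [-108.9   183.    -21.74] 262 [-109.82  190.    -19.69] 265 [-110.63  196.13  -17.48] 268 [-110.47  195.24  -14.81] 271 [-110.06  192.52  -12.1 ] 274 [-109.88  191.45   -9.49] 277 [-109.63  189.76   -6.88] 280 [-109.63  189.9    -4.33
[... 555 characters left out ...]
 143.11   37.05] 340 [-105.08  150.57   40.52] 343 [-106.24  157.94   44.12] 346 [-107.48  165.72   47.94] 349 [-116.92  230.37   63.26] 352 [-116.9   229.1    66.03] 
col 295:
0 [-200.27  229.     10.11]
2 [-198.09  229.3    10.11]
4 [-166.11  153.17    7.45]
6 [-165.53  156.17    7.55]
8 [-164.37  157.74    7.59]
10 [-164.78  163.59    7.78]
12 [-164.42  167.52    7.91]
14 [-164.74  173.5     8.1 ]
144 [-54.25 183.69   8.31]
146 [-52.61 182.61   8.27]
148 [-51.05 180.73   8.22]
150 [-51.03 159.11   7.49]
152 [-49.83 154.89   7.35]
154 [-48.16 156.43   7.41]
156 [-43.9  184.8    8.38]
158 [-42.28 183.81   8.35]
160 [-40.59 183.54   8.35]
162 [-38.87 183.61   8.36]
164 [-37.18 183.33   8.36]
```

```bash
cat >> h.py <<'E'
def rims(q,rows):
    A=[];B=[]
    for v in rows:
        r=q[v]; 
        # silhouettes: along row, counter->rim (downhill) ; uphill rim = min depth y
        uu=[u for u in range(180,460) if not np.isnan(r[u,1]) and r[u,1]<205 and r[u,1]>120]
        u0=uu[0]; A.append(r[u0,[0,2,1]])
        k=min(uu,key=lambda u:r[u,1]); B.append(r[k,[0,2,1]])
    return np.array(A),np.array(B)
E
python3 - <<'E'
from h import *
np.set_printoptions(precision=2,suppress=True)
c=capture("wrist"); q=wcloud(c); rel(572,246.3,190,10.5)
A,B=rims(q,range(20,140,5))
for n,a in(("down outer",A),("up inner",B)):
    p=np.polyfit(a[:,0],a[:,1],1); print(n,"slope deg",np.degrees(np.arctan(p[0])),"z at x=-100:",np.polyval(p,-100),"at 0",np.polyval(p,0),"depth",np.median(a[:,2]),"res",np.std(a[:,1]-np.polyval(p,a[:,0])))
E
```

```text
t=7.00 tcp [571.7 245.5 229.3] [-89.99  -0.01  10.53] F [-0.1  0.3 -2. ] w 0.0578
tool shift m: [0.0004, 0.0393, 0.0007] turn 0.03
down outer slope deg -0.024896549871084882 z at x=-100: -30.138227751522194 at 0 -30.18168043102075 depth 172.98655929104254 res 0.33709523320037565
up inner slope deg -0.24499310306069957 z at x=-100: 35.76891980273771 at 0 35.34132356742188 depth 142.18520805302575 res 0.8074497694926925
```

Call:
apply_moves --rows '[[[-0.0015, 0.005, 0.002], 0], [[-0.0015, 0.015, 0.003], 0], [[-0.0015, 0.025, 0.003], 0], [[-0.0015, 0.035, 0.003], 0], [[-0.0015, 0.041, 0.003], 0], [[-0.0015, 0.046, 0.003], 0], [[-0.0015, 0.046, 0.003], 0]]'

```text
time_s: 7.88
tcp_pos: [0.5696, 0.2485, 0.1828]
eef_rot: [-90.0, 0.0, 10.5]
contact_force: [0.4, 0.6, -2.2]
gripper_width: 0.0577
```

Call:
apply_moves --rows '[[[0, 0, 0.0005], 0], [[0, 0, 0.001], 0], [[0, 0, 0.001], 0]]'

```text
time_s: 8.25
tcp_pos: [0.5696, 0.2497, 0.1834]
eef_rot: [-90.0, -0.0, 10.6]
contact_force: [-0.1, -0.1, -1.5]
gripper_width: 0.0578
```

Call:
apply_moves --rows '[[[0, 0, 0.0005], 0], [[0, 0, 0.001], 0], [[0, 0, 0.001], 0]]'

```text
time_s: 8.62
tcp_pos: [0.5693, 0.2504, 0.1832]
eef_rot: [-90.0, 0.0, 10.6]
contact_force: [0.5, -1.1, -1.9]
gripper_width: 0.0576
```

Call:
apply_moves --rows '[[[0, 0, 0.0005], 0], [[0, 0, 0.001], 0], [[0, 0, 0.001], 0]]'

```text
time_s: 9.0
tcp_pos: [0.5693, 0.2506, 0.1833]
eef_rot: [-90.1, 0.0, 10.5]
contact_force: [2.2, -5.9, -0.3]
gripper_width: 0.0576
```

Call:
apply_moves --rows '[[[0, 0, -0.001], 0], [[0, 0.004, -0.0012], 0], [[0, 0.008, -0.0012], 0], [[0, 0.011, -0.0012], 0], [[0, 0.012, -0.0012], 0], [[0, 0.012, -0.0012], 0]]'

```text
time_s: 9.75
tcp_pos: [0.5691, 0.2503, 0.1708]
eef_rot: [-90.0, 0.0, 10.5]
contact_force: [0.6, -1.5, -4.0]
gripper_width: 0.0576
```

Call:
apply_moves --rows '[[[0, 0.001, 0], 0], [[0, 0.002, 0], 0], [[0, 0.003, 0], 0], [[0, 0.003, 0], 0]]'

```text
time_s: 10.25
tcp_pos: [0.5694, 0.2503, 0.1681]
eef_rot: [-90.0, -0.0, 10.5]
contact_force: [0.6, -1.2, -1.1]
gripper_width: 0.0575
```

Call:
apply_moves --rows '[[[0, 0.001, 0], 0], [[0, 0.002, 0], 0], [[0, 0.002, 0], 0]]'

```text
time_s: 10.62
tcp_pos: [0.5695, 0.2504, 0.1668]
eef_rot: [-90.0, -0.0, 10.6]
contact_force: [-0.7, -3.3, 4.4]
gripper_width: 0.0579
```

Call:
apply_moves --rows '[[[0, 0.001, 0], 0], [[0, 0.001, 0], 0]]'

```text
time_s: 10.88
tcp_pos: [0.5695, 0.2504, 0.1667]
eef_rot: [-90.0, -0.1, 10.6]
contact_force: [-4.3, -4.1, 10.5]
gripper_width: 0.058
```

Call:
apply_moves --rows '[[[0, -0.0005, 0], 0], [[0, -0.0005, 0], 0]]' --gripper 0.72 --grip_force 10

```text
time_s: 11.12
tcp_pos: [0.5694, 0.2507, 0.1655]
eef_rot: [-90.0, -0.0, 10.6]
contact_force: [1.6, -0.1, 0.3]
gripper_width: 0.0628
```

Call:
apply_moves --rows '[[[0, 0, 0], 0], [[0, 0, 0], 0]]' --gripper 0.8

```text
time_s: 11.38
tcp_pos: [0.5693, 0.2504, 0.1654]
eef_rot: [-90.0, 0.0, 10.6]
contact_force: [0.3, -0.6, -0.2]
gripper_width: 0.0697
```

```bash
python3 -c "
from h import *
rel(572,246.3,190,10.5)
c=capture('scene');im=c['pixels']
im=cv2.resize(im[150:310,360:500],None,fx=4,fy=4,interpolation=cv2.INTER_CUBIC)[:600]
cv2.imwrite('pics/scene3.png',im)"
```

```text
t=11.38 tcp [569.3 250.4 165.4] [-9.000e+01  1.000e-02  1.055e+01] F [ 0.3 -0.6 -0.2] w 0.0697
tool shift m: [0.0019, -0.0246, -0.0045] turn 0.05
```

View pics/scene3.png

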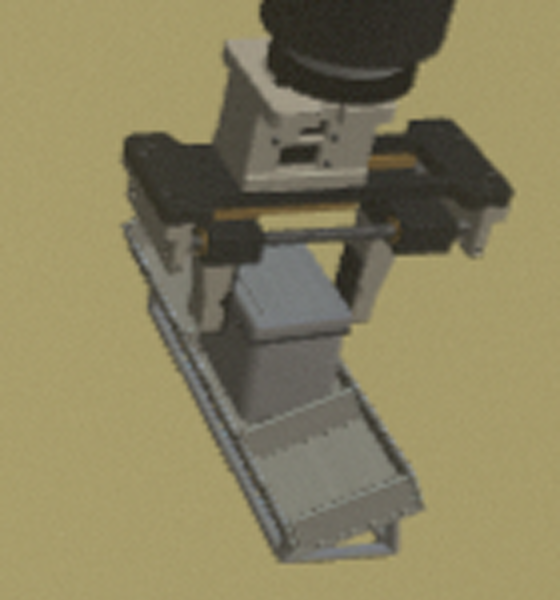

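Call:
apply_moves --rows '[[[0, 0.002, -0.001], 0], [[0, 0.004, -0.002], 0], [[0, 0.004, -0.002], 0]]' --gripper 0.9

```text
time_s: 11.8
tcp_pos: [0.5696, 0.2483, 0.1614]
eef_rot: [-90.0, 0.0, 10.5]
contact_force: [0.2, -0.1, 0.3]
gripper_width: 0.0788
```

Call:
apply_moves --rows '[[[0, 0.002, -0.001], 0], [[0, 0.004, -0.002], 0], [[0, 0.004, -0.004], 0], [[0, 0.004, -0.006], 0], [[0, 0.004, -0.008], 0], [[0, 0.004, -0.01], 0], [[0, 0.004, -0.012], 0], [[0, 0.004, -0.013], 0], [[0, 0.004, -0.013], 0]]' --gripper 1

```text
time_s: 12.92
tcp_pos: [0.5721, 0.2355, 0.1577]
eef_rot: [-90.0, -0.0, 10.5]
contact_force: [0.1, -0.7, 0.2]
gripper_width: 0.0874
```

```bash
python3 -c "
from h import *
rel(572,246.3,190,10.5)
c=capture('scene');im=c['pixels']
im=cv2.resize(im[150:310,360:500],None,fx=4,fy=4,interpolation=cv2.INTER_CUBIC)[:600]
cv2.imwrite('pics/scene4.png',im)
c=capture('wrist');cv2.imwrite('pics/w4.png',c['pixels'])"
```

```text
t=12.93 tcp [572.1 235.5 157.7] [-90.    -0.    10.55] F [ 0.1 -0.7  0.2] w 0.0874
tool shift m: [0.0019, -0.0323, 0.0106] turn 0.05
```

View pics/scene4.png

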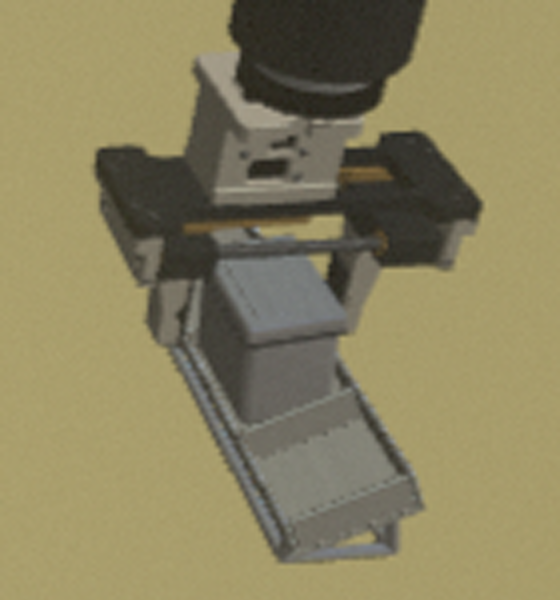

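View pics/w4.png

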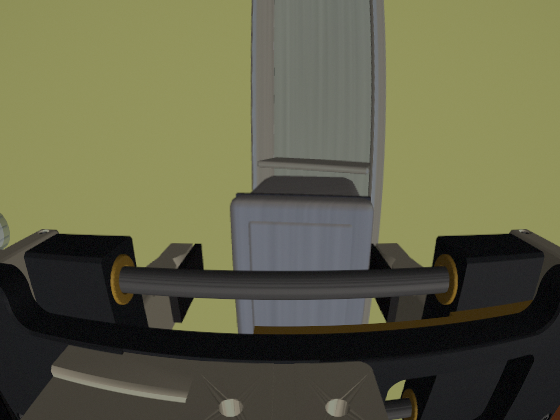

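```bash
cat >> h.py <<'E'
def tilt(q,u0,u1,v0,v1):
    P=q[v0:v1,u0:u1].reshape(-1,3); P=P[~np.isnan(P).any(1)]; cc=np.median(P,0)
    P=P[np.abs(P-cc).max(1)<60]; cc=P.mean(0); 
    for _ in range(3):
        n=np.linalg.svd(P-cc,full_matrices=False)[2][2]; d=(P-cc)@n; P=P[np.abs(d)<max(.0015*1000,1)]; cc=P.mean(0)
    n*=-np.sign(n[1]); print("plane c",cc.round(1),"n",n.round(3),"tilt about row (deg, downhill +) %.1f  along row %.1f"%(np.degrees(np.arctan2(-n[2],-n[1])),np.degrees(np.arctan2(n[0],-n[1]))),len(P))
E
python3 - <<'E'
from h import *
c=capture("wrist"); q=wcloud(c)
tilt(q,255,350,222,265)
print("lid row 235",[q[235,u].round(1).tolist() for u in (232,236,240,300,360,366,370,374)])
tilt(q,285,360,60,130)
E
```

```text
plane c [-24.8  27.6   5.9] n [-0.009 -0.993 -0.118] tilt about row (deg, downhill +) 6.8  along row -0.5 4013
lid row 235 [[-26.2, 33.3, -22.5], [-26.8, 31.8, -20.5], [-27.2, 30.6, -18.7], [-28.3, 27.6, 5.2], [-29.0, 25.0, 28.5], [-28.3, 26.8, 31.4], [-28.5, 26.4, 33.0], [-10.0, 78.5, 50.3]]
plane c [-89.8 110.2  22. ] n [ 0.    -0.906 -0.423] tilt about row (deg, downhill +) 25.0  along row 0.0 5091
```

The medium tin stopped at about 7° of tilt. Its downhill bottom edge is inside the compartment, jammed by friction against the wall. I'll press gently on the downhill part of the lid with a fingertip to seat it in a controlled way.

Call:
apply_moves --rows '[[[0, -0.015, 0], 0], [[0, -0.04, 0], 0], [[0, -0.05, 0.005], 0], [[0, -0.05, 0.018], 0], [[0, -0.05, 0.03], 0], [[0, -0.048, 0.033], 0], [[0, -0.042, 0.033], 0], [[0, -0.038, 0.033], 0], [[0, -0.036, 0.033], 0], [[0, -0.036, 0.033], 0]]'

```text
time_s: 14.32
tcp_pos: [0.5661, 0.2677, 0.1935]
eef_rot: [-90.0, 0.0, 10.5]
contact_force: [0.3, -0.3, -0.3]
gripper_width: 0.0875
```

Call:
apply_moves --rows '[[[0, 0.001, 0], 0], [[0, 0.003, 0], 0], [[0, 0.004, 0], 0], [[0, 0.004, 0], 0]]'

```text
time_s: 14.82
tcp_pos: [0.5667, 0.2668, 0.1913]
eef_rot: [-90.1, -0.1, 10.6]
contact_force: [-1.2, -6.4, 9.9]
gripper_width: 0.0873
```

Call:
apply_moves --rows '[[[0, 0.001, 0], 0], [[0, 0.002, 0], 0], [[0, 0.002, 0], 0]]'

```text
time_s: 15.2
tcp_pos: [0.5669, 0.266, 0.1901]
eef_rot: [-90.2, -0.1, 10.6]
contact_force: [-0.4, -9.0, 15.4]
gripper_width: 0.0872
```

```bash
python3 - <<'E'
from h import *
c=capture("wrist"); q=wcloud(c); cv2.imwrite('pics/w5.png',c['pixels'])
E
```

```text
(no output)
```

View pics/w5.png

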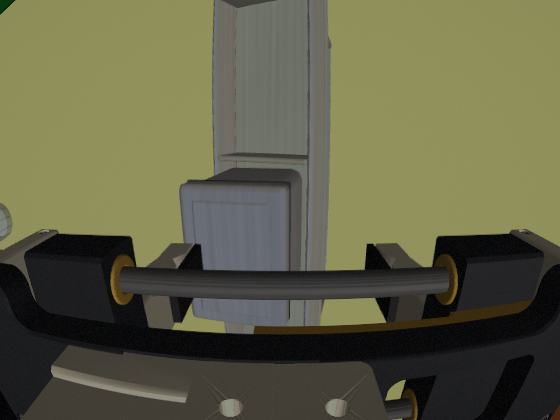

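```bash
python3 - <<'E'
from h import *
c=capture("wrist"); q=wcloud(c)
tilt(q,205,285,205,240)
print("lid row 215",[q[215,u].round(1).tolist() for u in (184,190,230,280,288,292,298,302,308,316)])
tilt(q,245,300,60,130)
rel(572,246.3,190,10.5)
E
```

```text
plane c [-23.3  60.9 -21. ] n [ 0.006 -0.988 -0.152] tilt about row (deg, downhill +) 8.7  along row 0.4 2720
lid row 215 [[-24.9, 68.1, -53.9], [-25.6, 65.7, -49.8], [-26.4, 62.8, -28.0], [-27.8, 58.0, -3.0], [-26.0, 64.2, 1.0], [-20.5, 83.6, 3.5], [-13.0, 109.8, 8.0], [-6.3, 133.3, 12.0], [-15.1, 102.7, 13.9], [-12.6, 111.3, 19.8]]
plane c [-92.7 143.2  -9.8] n [ 0.    -0.905 -0.425] tilt about row (deg, downhill +) 25.1  along row 0.0 3756
t=15.30 tcp [566.9 266.  190.1] [-9.018e+01 -8.000e-02  1.058e+01] F [-1.  -9.4 14.6] w 0.0877
tool shift m: [0.0014, 0.0001, -0.0203] turn 0.08
```

Call:
apply_moves --rows '[[[0, 0.001, -0.002], 0], [[0, 0.002, -0.004], 0], [[0, 0.003, -0.006], 0], [[0, 0.004, -0.008], 0], [[0, 0.004, -0.008], 0]]'

```text
time_s: 15.92
tcp_pos: [0.5678, 0.2597, 0.1839]
eef_rot: [-90.0, -0.0, 10.6]
contact_force: [1.2, -5.2, 3.8]
gripper_width: 0.0875
```

Call:
apply_moves --rows '[[[0, 0.002, -0.002], 0], [[0, 0.004, -0.004], 0], [[0, 0.006, -0.006], 0], [[0, 0.007, -0.008], 0], [[0, 0.008, -0.01], 0], [[0, 0.008, -0.01], 0]]'

```text
time_s: 16.68
tcp_pos: [0.5692, 0.2504, 0.1755]
eef_rot: [-90.0, 0.0, 10.5]
contact_force: [-0.2, -0.0, -0.6]
gripper_width: 0.0874
```

```bash
python3 - <<'E'
from h import *
c=capture("wrist"); q=wcloud(c);cv2.imwrite('pics/w6.png',c['pixels'])
tilt(q,205,285,205,240)
tilt(q,265,310,60,130)
rel(572,246.3,190,10.5)
E
```

```text
plane c [-24.6  56.6 -21.1] n [-0.004 -0.916 -0.402] tilt about row (deg, downhill +) 23.7  along row -0.3 2670
plane c [-91.4 130.8   0.9] n [-0.001 -0.905 -0.426] tilt about row (deg, downhill +) 25.2  along row -0.1 3071
t=16.73 tcp [569.3 250.4 175.6] [-8.999e+01  1.000e-02  1.055e+01] F [-0.5  0.6  0.4] w 0.0874
tool shift m: [0.0019, -0.0144, -0.0045] turn 0.05
```

Call:
apply_moves --rows '[[[0, 0.003, -0.001], 0], [[0, 0.006, -0.002], 0], [[0, 0.008, -0.003], 0], [[0, 0.008, -0.003], 0]]'

```text
time_s: 17.23
tcp_pos: [0.5706, 0.2465, 0.1708]
eef_rot: [-90.1, -0.1, 10.6]
contact_force: [-4.7, -5.6, 21.8]
gripper_width: 0.0876
```

```bash
python3 - <<'E'
from h import *
c=capture("wrist"); q=wcloud(c);cv2.imwrite('pics/w7.png',c['pixels'])
tilt(q,205,285,205,240)
print("row215",[q[215,u].round(1).tolist() for u in range(170,330,10)])
rel(572,246.3,190,10.5)
E
```

```text
plane c [-26.3  51.1 -21.2] n [-0.008 -0.881 -0.473] tilt about row (deg, downhill +) 28.2  along row -0.5 2544
row215 [[4.4, 170.9, -101.0], [4.6, 171.6, -91.8], [-24.8, 68.6, -50.7], [-26.7, 61.8, -43.3], [-27.6, 58.7, -37.3], [-27.9, 57.6, -32.0], [-29.0, 53.8, -26.4], [-29.9, 50.6, -21.2], [-30.9, 47.2, -16.2], [-31.2, 45.9, -11.6], [-32.0, 43.3, -7.1], [-32.2, 42.5, -2.8], [-29.9, 50.5, 1.7], [-26.7, 61.6, 6.8], [-24.0, 71.1, 12.6], [-20.8, 82.4, 19.1]]
t=17.27 tcp [570.6 246.4 170.8] [-90.1   -0.12  10.6 ] F [-5.4 -5.8 22.4] w 0.0876
tool shift m: [0.0013, -0.0192, -0.0004] turn 0.10
```

View pics/w7.png

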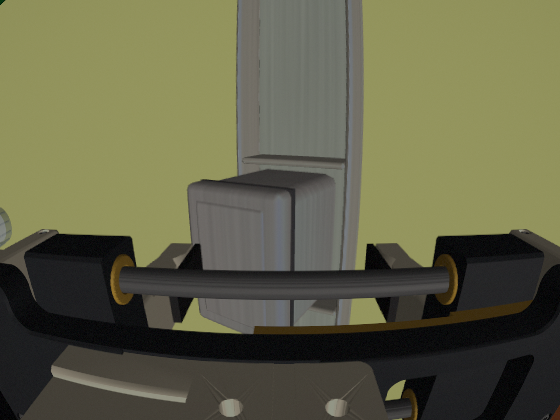

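Call:
apply_moves --rows '[[[0, -0.004, 0], 0], [[0, -0.02, 0], 0], [[0, -0.04, 0], 0], [[0, -0.05, 0], 0], [[0, -0.05, -0.005], 0]]'

```text
time_s: 17.9
tcp_pos: [0.5711, 0.2428, 0.2185]
eef_rot: [-89.9, -0.1, 10.6]
contact_force: [-0.9, 0.2, -0.2]
gripper_width: 0.0879
```

```bash
python3 - <<'E'
from h import *
c=capture("wrist"); q=wcloud(c);cv2.imwrite('pics/w8.png',c['pixels'])
tilt(q,215,280,195,240)
tilt(q,265,310,60,130)
c=capture('scene');im=c['pixels']
im=cv2.resize(im[150:310,360:500],None,fx=4,fy=4,interpolation=cv2.INTER_CUBIC)[:600]
cv2.imwrite('pics/scene5.png',im)
rel(572,246.3,190,10.5)
E
```

```text
plane c [-13.4 103.9 -23. ] n [ 0.001 -0.898 -0.441] tilt about row (deg, downhill +) 26.1  along row 0.1 2640
plane c [-95.7 176.5   2.4] n [ 0.001 -0.909 -0.418] tilt about row (deg, downhill +) 24.7  along row 0.1 2826
t=18.00 tcp [570.6 241.9 217.1] [-9.001e+01  5.000e-02  1.052e+01] F [-0.1 -0.2  0. ] w 0.0878
tool shift m: [0.0022, 0.0271, 0.0041] turn 0.02
```

View pics/w8.png

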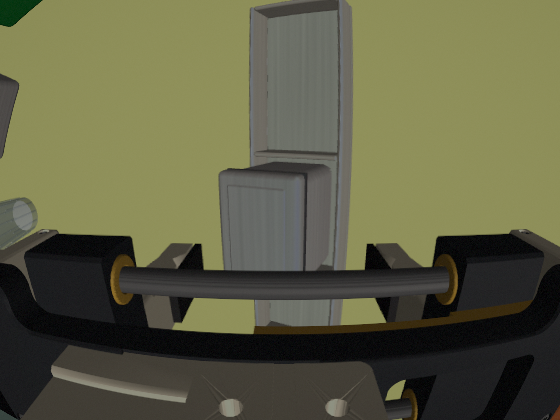

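View pics/scene5.png

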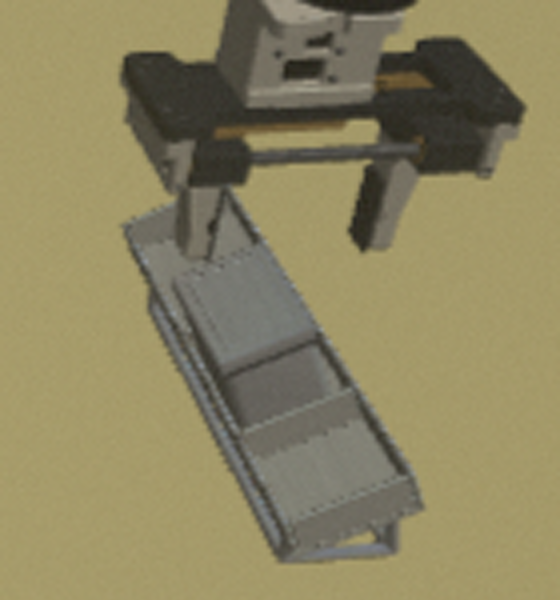

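Medium tin is seated: lid tilt 26° against a 25° floor, lid 76.5 mm above the floor plane. Next, the large tin.

```bash
python3 -c "
from h import *
rel(509.7,-128.3,200,-15)"
```

```text
t=18.00 tcp [570.6 241.9 217.1] [-9.001e+01  5.000e-02  1.052e+01] F [-0.1 -0.2  0. ] w 0.0878
tool shift m: [-0.1274, 0.0171, -0.3528] turn 25.52
```

Call:
apply_moves --rows '[[[-0.01, -0.002, -0.02], 2], [[-0.025, -0.002, -0.06], 6], [[-0.042, 0, -0.11], 11], [[-0.06, 0.004, -0.165], 16], [[-0.08, 0.008, -0.22], 20], [[-0.1, 0.012, -0.275], 23.5], [[-0.115, 0.015, -0.32], 25.5], [[-0.125, 0.017, -0.345], 25.5], [[-0.127, 0.017, -0.353], 25.5], [[-0.127, 0.017, -0.353], 25.5], [[-0.127, 0.017, -0.353], 25.5]]'

```text
time_s: 19.38
tcp_pos: [0.5107, -0.1272, 0.2007]
eef_rot: [-90.0, -0.0, -14.9]
contact_force: [-0.3, 0.3, 0.3]
gripper_width: 0.0877
```

```bash
python3 - <<'E'
from h import *
c=capture("wrist"); q=wcloud(c);cv2.imwrite('pics/w9.png',c['pixels'])
rel(509.7,-128.3,113,-15)
E
```

```text
t=19.43 tcp [ 510.8 -127.1  200.7] [-90.   -0.  -14.9] F [ 0.2  1.8 -0.3] w 0.0875
tool shift m: [-0.0007, 0.0877, -0.0015] turn 0.10
```

View pics/w9.png

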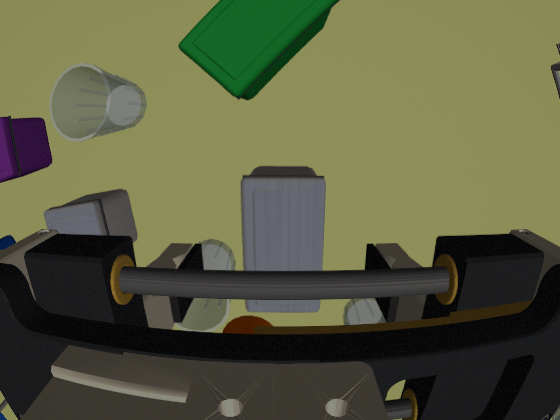

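```bash
python3 - <<'E'
from h import *
np.set_printoptions(precision=1,suppress=True)
c=capture("wrist"); q=wcloud(c)
print([(v,q[v,285]) for v in (172,176,180,300,306,312)])
print([(u,q[220,u]) for u in (240,243,246,320,324,328)])
print([(u,v,q[v,u]) for u,v in ((210,245),(220,245),(230,255),(235,265),(228,300),(210,262),(215,290))])
P=q[240:330,170:245].reshape(-1,3); P=P[(P[:,1]>108)&(P[:,1]<135)]; print(len(P),P.min(0),P.max(0))
E
```

```text
[(172, array([-33.6, 156.7,  -0.2])), (176, array([-35.3, 126.4,  -0.3])), (180, array([-33.4, 121.6,  -0.4])), (300, array([ 56.7, 119.9,  -0.3])), (306, array([ 62.6, 120.8,  -0.3])), (312, array([ 69.1, 122.3,  -0.3]))]
[(240, array([ 18. , 199.8, -42.5])), (243, array([ -5.2, 122.9, -29.5])), (246, array([ -5.7, 121.4, -27.2])), (320, array([ -5.6, 121.3,  23.7])), (324, array([ 18.4, 200.9,  36.8])), (328, array([ 18.5, 201.2,  40.7]))]
[(210, 245, array([ 36.2, 180.8, -68.7])), (220, 245, array([ 37.3, 183.9, -59.9])), (230, 255, array([ 46.5, 182.3, -50.8])), (235, 265, array([ 65. , 200.5, -49.7])), (228, 300, array([ 55.9, 117.3, -43. ])), (210, 262, array([ 34.7, 139.6, -59.7])), (215, 290, array([-27.9, -17.1, -19.4]))]
885 [  9.2 115.6 -89. ] [ 86.5 135.  -29.2]
```

Call:
apply_moves --rows '[[[-0.003, 0.02, -0.0015], 0], [[-0.003, 0.045, -0.0015], 0], [[-0.003, 0.065, -0.0015], 0], [[-0.003, 0.08, -0.0015], 0], [[-0.003, 0.087, -0.0015], 0], [[-0.003, 0.0877, -0.0015], 0], [[-0.003, 0.0877, -0.0015], 0]]'

```text
time_s: 20.35
tcp_pos: [0.5077, -0.1284, 0.1135]
eef_rot: [-90.0, -0.0, -14.9]
contact_force: [0.6, -0.1, 0.9]
gripper_width: 0.0878
```

Call:
apply_moves --rows '[[[0, 0, 0], 0], [[0, 0, 0], 0], [[0, 0, 0], 0], [[0, 0, 0], 0]]' --gripper 0.3 --grip_force 40

```text
time_s: 20.85
tcp_pos: [0.5074, -0.1284, 0.1131]
eef_rot: [-90.0, -0.0, -15.0]
contact_force: [-0.8, 1.2, 0.9]
gripper_width: 0.0576
```

Call:
apply_moves --rows '[[[0, -0.01, 0], 0], [[0, -0.03, 0], 0], [[0, -0.06, 0], 0], [[0, -0.09, 0], 0], [[0, -0.11, 0], 0], [[0, -0.12, 0], 0], [[0, -0.12, 0], 0]]'

```text
time_s: 21.72
tcp_pos: [0.5072, -0.1285, 0.2332]
eef_rot: [-90.0, -0.0, -15.0]
contact_force: [0.1, 0.7, -4.7]
gripper_width: 0.0578
```

```bash
python3 -c "
from h import *
rel(445.2,225.1,220,10.53)"
```

```text
t=21.73 tcp [ 507.2 -128.5  233.2] [-8.998e+01 -3.000e-02 -1.496e+01] F [ 0.1  0.7 -4.7] w 0.0578
tool shift m: [-0.1512, 0.0132, 0.3256] turn -25.49
```

Call:
apply_moves --rows '[[[-0.005, 0, 0.01], -2], [[-0.018, 0, 0.035], -6], [[-0.038, 0, 0.075], -11], [[-0.06, 0, 0.12], -15], [[-0.083, 0, 0.17], -19], [[-0.105, 0.002, 0.22], -22], [[-0.125, 0.006, 0.265], -25], [[-0.14, 0.01, 0.298], -25.5], [[-0.148, 0.012, 0.317], -25.5], [[-0.151, 0.013, 0.3255], -25.5], [[-0.151, 0.013, 0.3255], -25.5], [[-0.151, 0.013, 0.3255], -25.5]]'

```text
time_s: 23.22
tcp_pos: [0.4454, 0.2241, 0.2199]
eef_rot: [-90.0, 0.0, 10.5]
contact_force: [0.5, 0.7, -3.8]
gripper_width: 0.0578
```

```bash
python3 - <<'E'
from h import *
np.set_printoptions(precision=1,suppress=True)
c=capture("wrist"); q=wcloud(c);cv2.imwrite('pics/w10.png',c['pixels'])
rel(445.2,225.1,190,10.53)
c=capture('scene');im=c['pixels']
im=cv2.resize(im[150:310,360:500],None,fx=4,fy=4,interpolation=cv2.INTER_CUBIC)[:600]
cv2.imwrite('pics/scene6.png',im)
print([(v,q[v,285]) for v in range(168,260,4)])
E
```

```text
t=23.27 tcp [445.5 224.1 220. ] [-90.    0.   10.5] F [-0.6 -0.7 -3.5] w 0.0579
tool shift m: [-0.0001, 0.0300, 0.0011] turn -0.04
[(168, array([-38.4, 148.7,  -0.3])), (172, array([-30.9, 178.9,  -0.2])), (176, array([-27.8, 177.2,  -0.2])), (180, array([-24.5, 176.4,  -0.2])), (184, array([-20.8, 178.1,  -0.2])), (188, array([-31.8, 104.6,  -0.4])), (192, array([-32.1,  91.3,  -0.4])), (196, array([-31.6,  82.8,  -0.5])), (200, array([-31.7,  72.6,  -0.5])), (204, array([-31.6,  64.4,  -0.5])), (208, array([-31.8,  55.8,  -0.6])), (212, array([-32.3,  46.9,  -0.6])), (216, array([-32.5,  39.8,  -0.6])), (220, array([-31.9,  35.9,  -0.6])), (224, array([-30.5,  34.8,  -0.6])), (228, array([-29. ,  34.2,  -0.6])), (232, array([-27.5,  33.6,  -0.6])), (236, array([-25.9,  33.3,  -0.6])), (240, array([-23.9,  33.9,  -0.6])), (244, array([-22.9,  31.8,  -0.6])), (248, array([-20.6,  33.3,  -0.6])), (252, array([-19. ,  32.9,  -0.6])), (256, array([-17.1,  33. ,  -0.6]))]
```

View pics/w10.png

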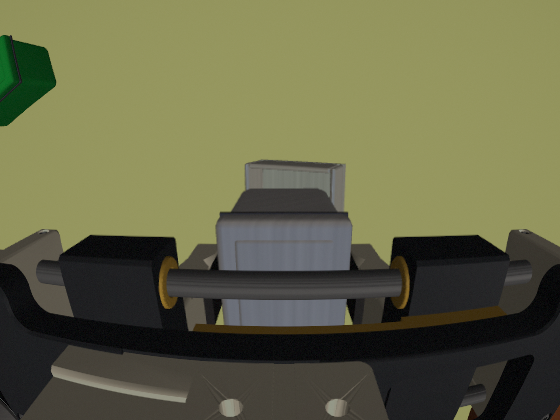

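View pics/scene6.png

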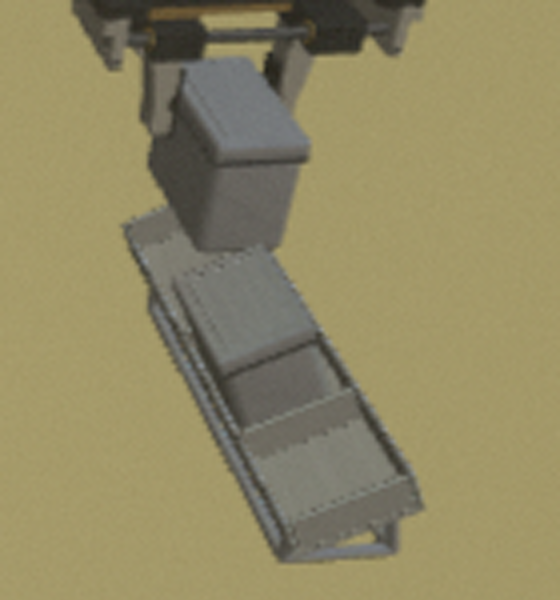

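Call:
apply_moves --rows '[[[0, 0.008, 0.001], 0], [[0, 0.02, 0.001], 0], [[0, 0.03, 0.001], 0], [[0, 0.035, 0.001], 0], [[0, 0.036, 0.001], 0], [[0, 0.036, 0.0015], 0], [[0, 0.036, 0.002], 0], [[0, 0.036, 0.002], 0]]'

```text
time_s: 24.32
tcp_pos: [0.4451, 0.227, 0.1843]
eef_rot: [-90.0, -0.0, 10.6]
contact_force: [0.2, -0.2, -4.7]
gripper_width: 0.0575
```

Call:
apply_moves --rows '[[[0, 0, 0.0005], 0], [[0, 0, 0.001], 0], [[0, 0, 0.001], 0]]'

```text
time_s: 24.7
tcp_pos: [0.445, 0.2274, 0.1842]
eef_rot: [-90.1, 0.0, 10.5]
contact_force: [1.7, -3.9, -0.3]
gripper_width: 0.0579
```

Call:
apply_moves --rows '[[[0, 0.001, -0.001], 0], [[0, 0.004, -0.0012], 0], [[0, 0.008, -0.0012], 0], [[0, 0.011, -0.0012], 0], [[0, 0.013, -0.0012], 0], [[0, 0.014, -0.0012], 0], [[0, 0.014, -0.0012], 0]]'

```text
time_s: 25.58
tcp_pos: [0.4451, 0.2267, 0.1704]
eef_rot: [-90.0, -0.0, 10.6]
contact_force: [-3.0, -2.1, 3.9]
gripper_width: 0.0578
```

Call:
apply_moves --rows '[[[0, 0.001, 0], 0], [[0, 0.001, 0], 0]]'

```text
time_s: 25.82
tcp_pos: [0.4451, 0.2267, 0.1703]
eef_rot: [-90.0, -0.0, 10.6]
contact_force: [-7.3, -2.8, 12.7]
gripper_width: 0.0576
```

Call:
apply_moves --rows '[[[0, -0.0005, 0], 0], [[0, -0.0005, 0], 0]]' --gripper 0.72 --grip_force 10

```text
time_s: 26.08
tcp_pos: [0.4453, 0.2269, 0.1696]
eef_rot: [-90.0, -0.0, 10.6]
contact_force: [1.0, -1.4, -0.6]
gripper_width: 0.0628
```

Call:
apply_moves --rows '[[[0, 0, 0], 0], [[0, 0, 0], 0], [[0, 0, -0.003], 0], [[0, 0, -0.003], 0]]' --gripper 0.9

```text
time_s: 26.58
tcp_pos: [0.4457, 0.2237, 0.1695]
eef_rot: [-90.0, -0.0, 10.5]
contact_force: [0.4, -0.7, 0.0]
gripper_width: 0.079
```

```bash
python3 - <<'E'
from h import *
np.set_printoptions(precision=1,suppress=True)
c=capture("wrist"); q=wcloud(c);cv2.imwrite('pics/w11.png',c['pixels'])
tilt(q,250,340,230,265)
rel(445.2,225.1,190,10.53)
E
```

```text
plane c [-20.5  34.4   3.1] n [-0.  -1.  -0.1] tilt about row (deg, downhill +) 4.5  along row -2.8 3053
t=26.62 tcp [445.7 223.7 169.5] [-90.   -0.   10.5] F [1.5 0.1 0.6] w 0.0787
tool shift m: [-0.0002, -0.0205, 0.0014] turn 0.01
```

View pics/w11.png

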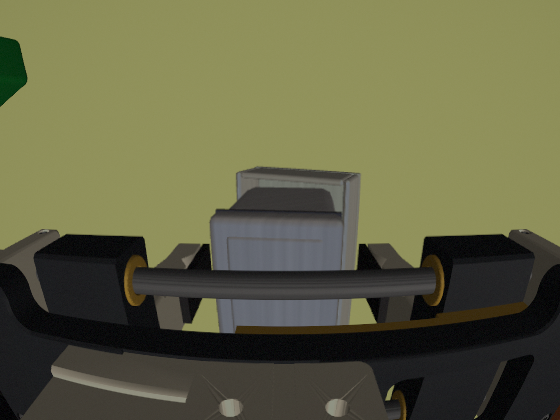

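```bash
python3 - <<'E'
from h import *
np.set_printoptions(precision=1,suppress=True)
c=capture("wrist"); q=wcloud(c)
for v in (222,230,245,260): print(v,[q[v,u] for u in (240,285,330)])
print("col",[(v,q[v,270]) for v in range(180,226,4)])
c=capture('scene');im=c['pixels']
im=cv2.resize(im[150:310,360:500],None,fx=4,fy=4,interpolation=cv2.INTER_CUBIC)[:600]
cv2.imwrite('pics/scene7.png',im)
E
```

```text
222 [array([-30.7,  37.2, -19.4]), array([-31.1,  35.7,  -0.6]), array([-31.2,  35.3,  17.9])]
230 [array([-27.5,  36.1, -19.4]), array([-27.7,  35.6,  -0.6]), array([-28.3,  33.5,  17.8])]
245 [array([-20.6,  36.7, -19.8]), array([-21.5,  34.5,  -0.6]), array([-21.8,  33.3,  18.1])]
260 [array([-13.9,  35.9, -20. ]), array([-14.4,  35.1,  -0.6]), array([-14.8,  33.8,  18.5])]
col [(180, array([-32.1, 132. , -10.8])), (184, array([-29.2, 132.5, -10.8])), (188, array([-32. , 103.7,  -9.6])), (192, array([-32. ,  91.9,  -9.1])), (196, array([-32.2,  80.4,  -8.6])), (200, array([-32.1,  71.3,  -8.3])), (204, array([-32.1,  62.6,  -7.9])), (208, array([-32. ,  55. ,  -7.6])), (212, array([-32.8,  45. ,  -7.2])), (216, array([-32.9,  38.6,  -6.9])), (220, array([-31.6,  36.8,  -6.8])), (224, array([-30. ,  36.5,  -6.8]))]
```

View pics/scene7.png

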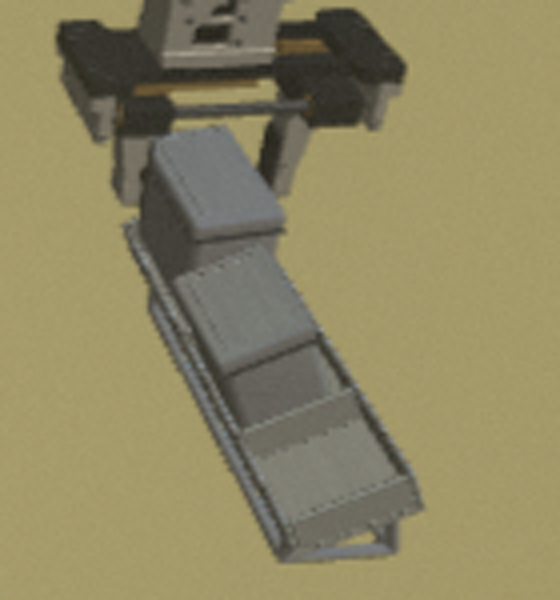

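Call:
apply_moves --rows '[[[0, -0.01, 0], 0], [[0, -0.03, 0], 0], [[0, -0.043, 0.002], 0], [[0.005, -0.045, 0.008], 0], [[0.012, -0.045, 0.016], 0], [[0.015, -0.045, 0.021], 0], [[0.015, -0.04, 0.021], 0], [[0.015, -0.034, 0.021], 0], [[0.015, -0.03, 0.021], 0], [[0.015, -0.029, 0.021], 0]]' --gripper 1

```text
time_s: 27.98
tcp_pos: [0.4563, 0.2467, 0.1981]
eef_rot: [-90.0, 0.0, 10.5]
contact_force: [-0.8, -1.6, 3.2]
gripper_width: 0.0875
```

Call:
apply_moves --rows '[[[0, 0.002, -0.001], 0], [[0, 0.003, -0.002], 0], [[0, 0.004, -0.004], 0], [[0, 0.005, -0.006], 0], [[0, 0.005, -0.006], 0]]'

```text
time_s: 28.6
tcp_pos: [0.4576, 0.2412, 0.1933]
eef_rot: [-90.0, -0.0, 10.5]
contact_force: [-0.1, -0.0, 0.5]
gripper_width: 0.0879
```

Call:
apply_moves --rows '[[[0, 0.002, -0.001], 0], [[0, 0.004, -0.003], 0], [[0, 0.005, -0.005], 0], [[0, 0.006, -0.007], 0], [[0, 0.006, -0.007], 0]]'

```text
time_s: 29.22
tcp_pos: [0.4589, 0.2342, 0.1874]
eef_rot: [-90.0, 0.0, 10.5]
contact_force: [0.3, 0.4, 0.2]
gripper_width: 0.0873
```

```bash
python3 - <<'E'
from h import *
np.set_printoptions(precision=1,suppress=True)
c=capture("wrist"); q=wcloud(c);cv2.imwrite('pics/w12.png',c['pixels'])
tilt(q,205,285,235,265)
rel(445.2,225.1,190,10.53)
E
```

```text
plane c [ -8.   64.7 -26.5] n [ 0.1 -0.9 -0.3] tilt about row (deg, downhill +) 18.3  along row 8.6 1073
t=29.27 tcp [458.9 234.3 187.5] [-90.   -0.   10.5] F [ 0.7  0.5 -0.6] w 0.0876
tool shift m: [-0.0152, -0.0025, -0.0065] turn 0.01
```

View pics/w12.png

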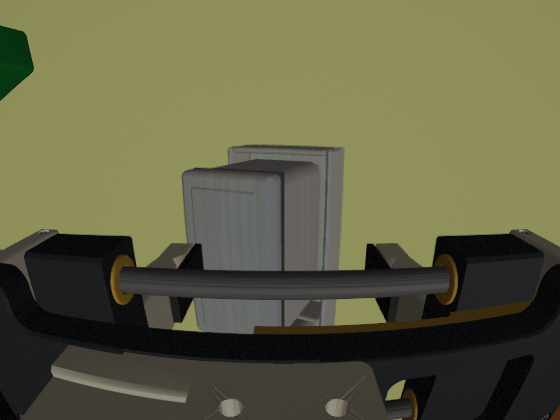

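```bash
python3 - <<'E'
from h import *
np.set_printoptions(precision=1,suppress=True)
c=capture("wrist"); q=wcloud(c)
tilt(q,205,268,190,255)
tilt(q,265,310,60,130)
n=np.array([0,-.9063,-.4226])
for uv in ((215,200),(240,200),(265,200),(215,240),(240,240),(330,200)): print(uv,q[uv[1],uv[0]],q[uv[1],uv[0]]@n)
print([(u,q[155,u]) for u in range(228,345,8)])
E
```

```text
plane c [-22.1  64.2 -25.8] n [-0.  -0.9 -0.4] tilt about row (deg, downhill +) 23.9  along row -0.3 4043
plane c [-96.8 188.    1.6] n [-0. -1.  0.] tilt about row (deg, downhill +) -0.0  along row -0.1 2996
(215, 200) [-32.8  68.6 -36.6] -46.72464109046863
(240, 200) [-34.   63.  -22.7] -47.52681744980965
(265, 200) [-35.1  58.3 -10.1] -48.57292896121547
(215, 240) [-10.4  69.8 -38.2] -47.11671451780474
(240, 240) [-13.4  62.1 -23.4] -46.394140658466846
(330, 200) [-25.1 101.1  27.2] -103.1292499681857
[(228, array([-50.1, 131.9, -39.9])), (236, array([-49.7, 135. , -34.7])), (244, array([-48.6, 146. , -30.4])), (252, array([-48. , 151.7, -25. ])), (260, array([-48.1, 149.9, -18.9])), (268, array([-48.3, 146.8, -12.7])), (276, array([-48.6, 143.7,  -6.8])), (284, array([-48.8, 141.1,  -1. ])), (292, array([-49. , 138.7,   4.7])), (300, array([-49.2, 137.5,  10.3])), (308, array([-49.6, 132.8,  15.6])), (316, array([-52.1, 106.7,  18.6])), (324, array([-52.5, 103.2,  23.1])), (332, array([-52.6, 102.5,  27.9])), (340, array([-51.1, 119.7,  35.8]))]
```

Large tin is seated (about 24°, lid 80.3 mm above the floor plane). Now the small one.

Call:
apply_moves --rows '[[[0, -0.01, 0], 0], [[0, -0.03, 0], 0], [[0, -0.04, -0.01], 0]]'

```text
time_s: 29.7
tcp_pos: [0.4612, 0.225, 0.2291]
eef_rot: [-89.9, -0.1, 10.6]
contact_force: [-0.5, 0.6, 0.8]
gripper_width: 0.0878
```

```bash
python3 - <<'E'
from h import *
rel(481.5,-304.2,200,82)
E
```

```text
t=29.70 tcp [461.2 225.  229.1] [-89.94  -0.1   10.61] F [-0.5  0.6  0.8] w 0.0878
tool shift m: [-0.0775, 0.0291, -0.5239] turn -71.39
```

Call:
apply_moves --rows '[[[-0.003, 0, -0.02], -3], [[-0.009, 0.002, -0.06], -9], [[-0.016, 0.004, -0.11], -17], [[-0.024, 0.007, -0.165], -25], [[-0.033, 0.01, -0.22], -33], [[-0.041, 0.013, -0.275], -41], [[-0.049, 0.016, -0.33], -49], [[-0.057, 0.02, -0.385], -57], [[-0.065, 0.024, -0.435], -64], [[-0.07, 0.027, -0.475], -69], [[-0.075, 0.029, -0.505], -71.4], [[-0.0775, 0.029, -0.52], -71.4], [[-0.0775, 0.029, -0.524], -71.4], [[-0.0775, 0.029, -0.524], -71.4], [[-0.0775, 0.029, -0.524], -71.4]]'

```text
time_s: 31.58
tcp_pos: [0.4806, -0.304, 0.1987]
eef_rot: [-90.0, -0.0, 82.0]
contact_force: [0.1, 0.2, 0.3]
gripper_width: 0.0876
```

```bash
python3 - <<'E'
from h import *
np.set_printoptions(precision=1,suppress=True)
c=capture("wrist"); q=wcloud(c);cv2.imwrite('pics/w13.png',c['pixels'])
m=((q[...,1]>120)&(q[...,1]<134)&(np.abs(q[...,0])<50)&(np.abs(q[...,2])<50)).astype(np.uint8)
n,l,s,ce=cv2.connectedComponentsWithStats(m); i=1+np.argmax(s[1:,4]); P=q[l==i]
print(s[i],P.min(0),P.max(0),np.median(P[:,1])); print(cv2.minAreaRect(P[:,[0,2]].astype(np.float32)))
L=[];Rr=[]
for v in range(s[i,1]+6,s[i,1]+45):
    u=np.where(l[v]==i)[0]; L.append(q[v,u[0],[0,2]]); Rr.append(q[v,u[-1],[0,2]])
for a in (L,Rr): a=np.array(a); p=np.polyfit(a[:,0],a[:,1],1); print(np.degrees(np.arctan(p[0])),p[1])
rel(481.5,-304.2,105,82)
E
```

```text
[ 245  182   83   81 6436] [-31.7 124.6 -27.8] [ 27.8 134.   30.6] 126.99683999427226
((-1.9332637786865234, 1.3778362274169922), (59.43828582763672, 58.41984176635742), 0.08367373794317245)
0.24267659489644236 -27.208522044354893
0.038205727654304016 29.993112558669946
t=31.62 tcp [ 480.6 -304.   198.7] [-90.  -0.  82.] F [ 0.2  0.4 -0.5] w 0.0876
tool shift m: [-0.0001, 0.0937, -0.0009] turn 0.01
```

View pics/w13.png

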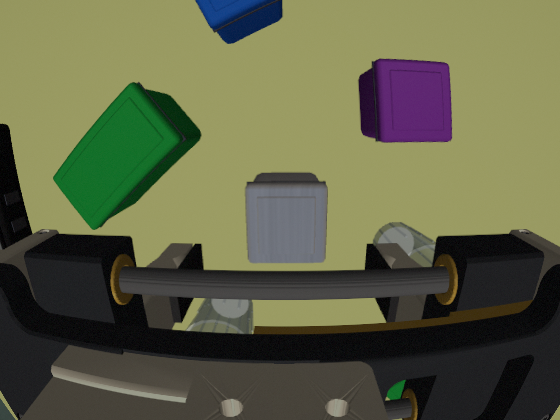

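Call:
apply_moves --rows '[[[-0.002, 0.02, 0.0015], 0], [[-0.002, 0.045, 0.0015], 0], [[-0.002, 0.068, 0.0015], 0], [[-0.002, 0.085, 0.0015], 0], [[-0.002, 0.092, 0.0015], 0], [[-0.002, 0.0937, 0.0015], 0], [[-0.002, 0.0937, 0.0015], 0]]'

```text
time_s: 32.5
tcp_pos: [0.4791, -0.3065, 0.1054]
eef_rot: [-90.1, 0.0, 82.0]
contact_force: [-0.4, -0.3, 0.2]
gripper_width: 0.0876
```

Call:
apply_moves --rows '[[[0, 0, 0], 0], [[0, 0, 0], 0], [[0, 0, 0], 0], [[0, 0, 0], 0]]' --gripper 0.3 --grip_force 40

```text
time_s: 33.0
tcp_pos: [0.4787, -0.3066, 0.1049]
eef_rot: [-90.0, 0.0, 81.9]
contact_force: [-0.1, 0.5, 1.7]
gripper_width: 0.0574
```

Call:
apply_moves --rows '[[[0, -0.01, 0], 0], [[0, -0.03, 0], 0], [[0, -0.06, 0], 0], [[0, -0.09, 0], 0], [[0, -0.12, 0], 0], [[0, -0.14, 0], 0], [[0, -0.15, 0], 0], [[0, -0.15, 0], 0]]'

```text
time_s: 34.0
tcp_pos: [0.4787, -0.3065, 0.2552]
eef_rot: [-90.0, -0.0, 81.9]
contact_force: [0.4, -0.1, -2.5]
gripper_width: 0.0576
```

```bash
python3 - <<'E'
from h import *
rel(652.2,263.7,215,10.53)
E
```

```text
t=34.00 tcp [ 478.7 -306.5  255.2] [-90.05  -0.    81.95] F [ 0.4 -0.1 -2.5] w 0.0576
tool shift m: [0.5889, 0.0402, -0.0919] turn 71.42
```

Call:
apply_moves --rows '[[[0.015, 0, -0.002], 2], [[0.05, 0, -0.008], 7], [[0.095, 0, -0.015], 14], [[0.145, 0, -0.023], 22], [[0.195, 0, -0.03], 30], [[0.245, 0, -0.038], 38], [[0.295, 0, -0.046], 46], [[0.345, 0, -0.054], 53], [[0.395, 0, -0.062], 59], [[0.445, 0.005, -0.07], 64], [[0.49, 0.015, -0.076], 68], [[0.53, 0.025, -0.083], 70.5], [[0.56, 0.035, -0.088], 71.4], [[0.58, 0.04, -0.091], 71.4], [[0.589, 0.04, -0.092], 71.4], [[0.589, 0.04, -0.092], 71.4], [[0.589, 0.04, -0.092], 71.4]]'

```text
time_s: 36.12
tcp_pos: [0.6545, 0.2636, 0.2168]
eef_rot: [-90.0, -0.3, 10.6]
contact_force: [4.0, -2.8, 10.1]
gripper_width: 0.0575
```

```bash
python3 - <<'E'
from h import *
np.set_printoptions(precision=1,suppress=True)
c=capture("wrist"); q=wcloud(c);cv2.imwrite('pics/w14.png',c['pixels'])
rel(652.2,263.7,180,10.53)
c=capture('scene');im=c['pixels']
im=cv2.resize(im[150:310,360:500],None,fx=4,fy=4,interpolation=cv2.INTER_CUBIC)[:600]
cv2.imwrite('pics/scene8.png',im)
print([(v,q[v,285]) for v in range(168,240,4)])
E
```

```text
t=36.17 tcp [654.5 263.6 216.8] [-90.   -0.3  10.6] F [ 5.  -2.8 10.9] w 0.0576
tool shift m: [-0.0022, 0.0368, 0.0006] turn 0.07
[(168, array([-46.8,  85.6,  -0.5])), (172, array([-31.6, 174.5,  -0.2])), (176, array([-43.7,  76.6,  -0.5])), (180, array([-42. ,  74. ,  -0.5])), (184, array([-40.6,  70.5,  -0.5])), (188, array([-39. ,  67.8,  -0.5])), (192, array([-37.9,  63.4,  -0.5])), (196, array([-36.3,  61.6,  -0.5])), (200, array([-35. ,  58.6,  -0.6])), (204, array([-33.9,  55.3,  -0.6])), (208, array([-32.4,  53.7,  -0.6])), (212, array([-31.8,  48.7,  -0.6])), (216, array([-30. ,  48.7,  -0.6])), (220, array([-29.6,  43.6,  -0.6])), (224, array([-28. ,  42.8,  -0.6])), (228, array([-26.8,  40.9,  -0.6])), (232, array([-26. ,  37.9,  -0.6])), (236, array([-25.2,  35.3,  -0.6]))]
```

View pics/w14.png

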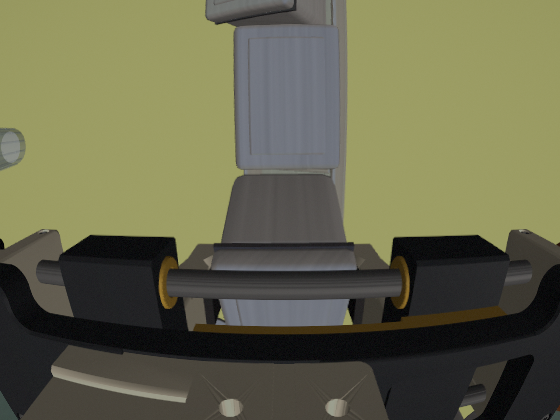

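View pics/scene8.png

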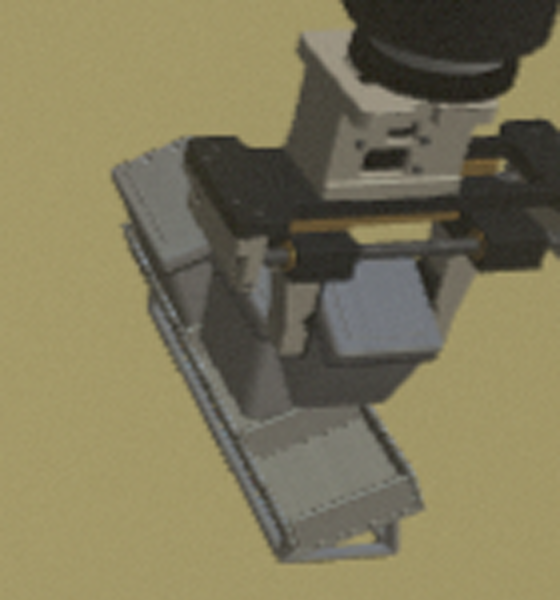

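The small tin brushed the medium one during the approach because I started lowering too early. I'll lift clear and look.

Call:
apply_moves --rows '[[[0.004, -0.003, 0], 0], [[0.008, -0.015, 0], 0], [[0.012, -0.035, 0], 0], [[0.012, -0.055, -0.01], 0], [[0.012, -0.065, -0.05], 0], [[0.012, -0.065, -0.09], 0], [[0.012, -0.065, -0.12], 0], [[0.012, -0.065, -0.13], 0]]'

```text
time_s: 37.22
tcp_pos: [0.6879, 0.1359, 0.2803]
eef_rot: [-90.0, 0.0, 10.4]
contact_force: [-1.0, -0.6, -1.8]
gripper_width: 0.0577
```

```bash
python3 - <<'E'
from h import *
np.set_printoptions(precision=1,suppress=True)
c=capture("wrist"); q=wcloud(c);cv2.imwrite('pics/w15.png',c['pixels'])
rel(640,130,180,10.53)
c=capture('scene');im=c['pixels']
im=cv2.resize(im[130:310,340:500],None,fx=3.3,fy=3.3,interpolation=cv2.INTER_CUBIC)[:600]
cv2.imwrite('pics/scene9.png',im)
E
```

```text
t=37.27 tcp [688.1 135.6 280.2] [-90.    0.   10.4] F [-0.3 -0.2 -1.1] w 0.0577
tool shift m: [-0.0483, 0.1002, 0.0032] turn -0.09
```

View pics/w15.png

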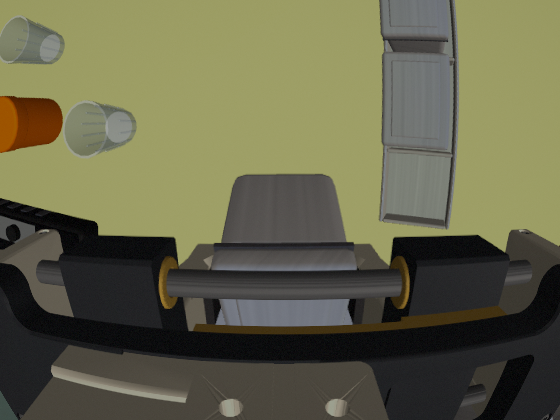

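View pics/scene9.png

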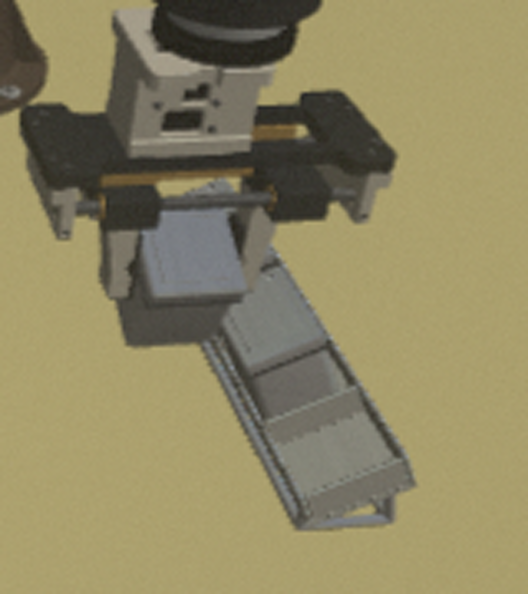

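Call:
apply_moves --rows '[[[-0.01, 0.02, 0], 0], [[-0.025, 0.06, 0.0], 0], [[-0.04, 0.1, 0.0], 0], [[-0.045, 0.135, 0], 0], [[-0.045, 0.155, 0], 0], [[-0.045, 0.163, 0], 0], [[-0.045, 0.164, 0], 0], [[-0.045, 0.164, 0], 0]]'

```text
time_s: 38.33
tcp_pos: [0.6442, 0.1304, 0.1168]
eef_rot: [-90.0, -0.1, 10.6]
contact_force: [-0.0, -0.3, -1.8]
gripper_width: 0.058
```

Call:
apply_moves --rows '[[[0, 0.001, 0], 0], [[0, 0.002, 0], 0], [[0, 0.002, 0], 0]]' --grip_force 8

```text
time_s: 38.7
tcp_pos: [0.6436, 0.1299, 0.1139]
eef_rot: [-90.0, -0.0, 10.5]
contact_force: [0.1, 0.8, -2.3]
gripper_width: 0.0579
```

```bash
python3 - <<'E'
from h import *
np.set_printoptions(precision=1,suppress=True)
c=capture("wrist"); q=wcloud(c);cv2.imwrite('pics/w16.png',c['pixels'])
print([(v,q[v,285]) for v in range(168,240,8)])
E
```

```text
[(168, array([-42.9, 114.9,  -0.4])), (176, array([-43.7,  76.6,  -0.5])), (184, array([-40.5,  70.7,  -0.5])), (192, array([-37.8,  64.1,  -0.5])), (200, array([-35.1,  58.1,  -0.6])), (208, array([-32.5,  53. ,  -0.6])), (216, array([-30.1,  48.2,  -0.6])), (224, array([-28.1,  42.5,  -0.6])), (232, array([-26. ,  37.9,  -0.6]))]
```

Call:
apply_moves --rows '[[[0, 0.002, 0], 0], [[-0.004, 0.003, 0], 0], [[-0.008, 0.004, 0], 0], [[-0.012, 0.004, 0], 0], [[-0.016, 0.005, 0], 0], [[-0.02, 0.006, 0], 0], [[-0.02, 0.006, 0], 0]]' --grip_force 5

```text
time_s: 39.62
tcp_pos: [0.6237, 0.1262, 0.1079]
eef_rot: [-90.0, -0.0, 10.6]
contact_force: [0.4, -0.2, -1.3]
gripper_width: 0.0581
```

```bash
python3 - <<'E'
from h import *
np.set_printoptions(precision=1,suppress=True)
c=capture("wrist"); q=wcloud(c);cv2.imwrite('pics/w16.png',c['pixels'])
print([(v,q[v,285]) for v in range(168,240,8)])
E
```

```text
[(168, array([-43.8, 108.2,  -0.4])), (176, array([-43.4,  78.7,  -0.5])), (184, array([-40.5,  71.2,  -0.5])), (192, array([-37.7,  64.6,  -0.5])), (200, array([-35.1,  58.2,  -0.6])), (208, array([-32.6,  53. ,  -0.6])), (216, array([-30.4,  47. ,  -0.6])), (224, array([-27.9,  43.3,  -0.6])), (232, array([-26.3,  37.3,  -0.6]))]
```

Call:
apply_moves --rows '[[[0, 0.002, 0], 0], [[0, 0.004, 0], 0], [[0, 0.006, 0], 0], [[0, 0.006, 0], 0]]'

```text
time_s: 40.17
tcp_pos: [0.6255, 0.1257, 0.1066]
eef_rot: [-90.0, -0.3, 10.7]
contact_force: [-8.6, -9.2, 31.4]
gripper_width: 0.058
```

```bash
python3 - <<'E'
from h import *
np.set_printoptions(precision=1,suppress=True)
c=capture("wrist"); q=wcloud(c);cv2.imwrite('pics/w17.png',c['pixels'])
print([(v,q[v,285]) for v in range(168,270,8)])
c=capture('scene');im=c['pixels']
im=cv2.resize(im[150:330,310:450],None,fx=3.3,fy=3.3,interpolation=cv2.INTER_CUBIC)[:600]
cv2.imwrite('pics/scene10.png',im)
E
```

```text
[(168, array([-43.9, 107.1,  -0.4])), (176, array([-44. ,  75.1,  -0.5])), (184, array([-40.9,  68.8,  -0.5])), (192, array([-38.1,  62.3,  -0.5])), (200, array([-35.4,  57.2,  -0.6])), (208, array([-33. ,  51.1,  -0.6])), (216, array([-30.8,  45.8,  -0.6])), (224, array([-28.2,  42.4,  -0.6])), (232, array([-26.3,  37.2,  -0.6])), (240, array([-24.5,  32.4,  -0.6])), (248, array([-22.3,  29. ,  -0.6])), (256, array([-20.8,  24.3,  -0.7])), (264, array([-19.5,  19.8,  -0.7]))]
```

View pics/scene10.png

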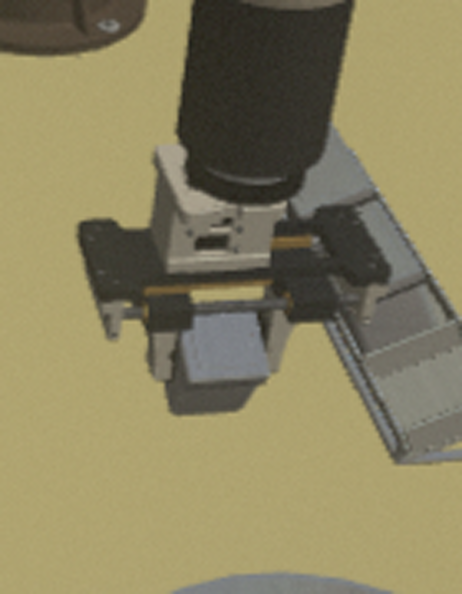

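Call:
apply_moves --rows '[[[0, -0.004, 0], 0], [[0, -0.004, 0], 0]]'

```text
time_s: 40.52
tcp_pos: [0.6248, 0.1262, 0.107]
eef_rot: [-90.0, -0.1, 10.6]
contact_force: [-2.3, -4.4, 10.0]
gripper_width: 0.0582
```

Call:
apply_moves --rows '[[[0, 0, 0], 0], [[0, 0, 0], 0], [[0, 0, 0], 0]]' --gripper 0.72

```text
time_s: 40.9
tcp_pos: [0.6249, 0.126, 0.107]
eef_rot: [-90.0, -0.1, 10.6]
contact_force: [-1.0, -4.5, 11.8]
gripper_width: 0.0629
```

```bash
python3 - <<'E'
from h import *
np.set_printoptions(precision=1,suppress=True)
c=capture("wrist"); q=wcloud(c);cv2.imwrite('pics/w18.png',c['pixels'])
print([(v,q[v,285]) for v in range(168,270,8)])
E
```

```text
[(168, array([-53.2,  37.2,  -0.6])), (176, array([-50.2,  35.8,  -0.6])), (184, array([-47.2,  34.7,  -0.6])), (192, array([-43.9,  34.9,  -0.6])), (200, array([-40.7,  34.3,  -0.6])), (208, array([-37.1,  35.6,  -0.6])), (216, array([-34. ,  34.8,  -0.6])), (224, array([-30.3,  35.5,  -0.6])), (232, array([-26.9,  35.2,  -0.6])), (240, array([-23.5,  35. ,  -0.6])), (248, array([-20.5,  33.6,  -0.6])), (256, array([-16.4,  34.6,  -0.6])), (264, array([-12.3,  35.6,  -0.6]))]
```

View pics/w18.png

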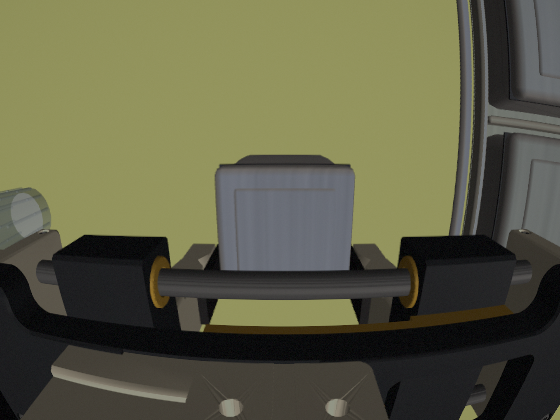

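The tin is flat on the counter again. The remaining ~12 N is the gripper body touching the seated tins, so I'm backing away from the organiser, then regrasping.

Call:
apply_moves --rows '[[[0, -0.006, -0.001], 0], [[-0.004, -0.012, -0.002], 0], [[-0.012, -0.012, -0.002], 0], [[-0.02, -0.012, -0.002], 0], [[-0.024, -0.012, -0.004], 0], [[-0.024, -0.012, -0.012], 0], [[-0.024, -0.012, -0.022], 0], [[-0.024, -0.012, -0.034], 0], [[-0.024, -0.01, -0.044], 0], [[-0.024, 0, -0.05], 0], [[-0.024, 0.001, -0.05], 0]]'

```text
time_s: 42.32
tcp_pos: [0.6088, 0.0717, 0.1034]
eef_rot: [-90.0, 0.1, 10.5]
contact_force: [0.3, 0.1, 0.6]
gripper_width: 0.0633
```

```bash
python3 - <<'E'
from h import *
np.set_printoptions(precision=1,suppress=True)
c=capture("wrist"); q=wcloud(c);cv2.imwrite('pics/w19.png',c['pixels'])
print([(v,q[v,285]) for v in range(168,270,8)])
rel(630,80,105,10.5)
E
```

```text
[(168, array([-44.3, 104. ,  -0.4])), (176, array([-39.3, 104.4,  -0.4])), (184, array([-34.3, 104.4,  -0.4])), (192, array([-29.5, 103.6,  -0.4])), (200, array([-27.4,  91.2,  -0.4])), (208, array([-27.6,  71.9,  -0.5])), (216, array([-27.5,  57.3,  -0.6])), (224, array([-28.3,  42. ,  -0.6])), (232, array([-27.6,  33.3,  -0.6])), (240, array([-24.7,  31.9,  -0.6])), (248, array([-21.4,  31.1,  -0.6])), (256, array([-18. ,  30.9,  -0.6])), (264, array([-14.2,  31.3,  -0.6]))]
t=42.38 tcp [608.9  72.  103.6] [-90.    0.1  10.5] F [-0.2  0.3 -0.5] w 0.0632
tool shift m: [0.0222, -0.0014, 0.0041] turn 0.01
```

View pics/w19.png

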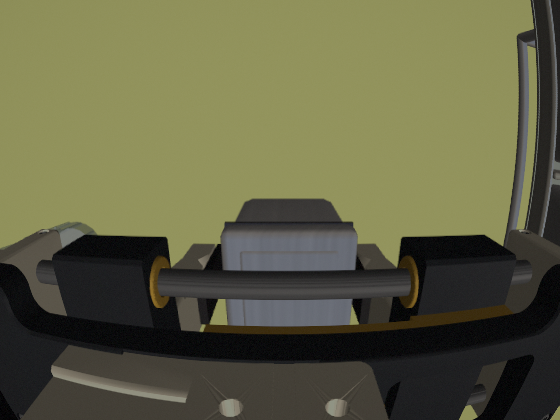

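Call:
apply_moves --rows '[[[0, 0, 0], 0], [[0, 0, 0], 0], [[0, 0, 0], 0]]' --gripper 0.3 --grip_force 45

```text
time_s: 42.75
tcp_pos: [0.6093, 0.0728, 0.1046]
eef_rot: [-90.0, 0.0, 10.6]
contact_force: [0.2, 0.3, -0.9]
gripper_width: 0.0576
```

Call:
apply_moves --rows '[[[0, -0.01, 0], 0], [[0, -0.03, 0], 0], [[0, -0.06, 0], 0], [[0, -0.1, 0], 0], [[0, -0.14, 0], 0], [[0, -0.16, 0], 0], [[0, -0.165, 0], 0]]'

```text
time_s: 43.62
tcp_pos: [0.6099, 0.0729, 0.272]
eef_rot: [-90.0, -0.2, 10.6]
contact_force: [-0.1, 0.9, -1.7]
gripper_width: 0.0572
```

```bash
python3 - <<'E'
from h import *
rel(649.8,263.3,268,10.53)
c=capture('scene');im=c['pixels']
im=cv2.resize(im[150:310,360:500],None,fx=4,fy=4,interpolation=cv2.INTER_CUBIC)[:600]
cv2.imwrite('pics/scene11.png',im)
E
```

```text
t=43.62 tcp [609.9  72.9 272. ] [-89.96  -0.19  10.56] F [-0.1  0.9 -1.7] w 0.0572
tool shift m: [0.0741, 0.0040, 0.1799] turn 0.03
```

View pics/scene11.png

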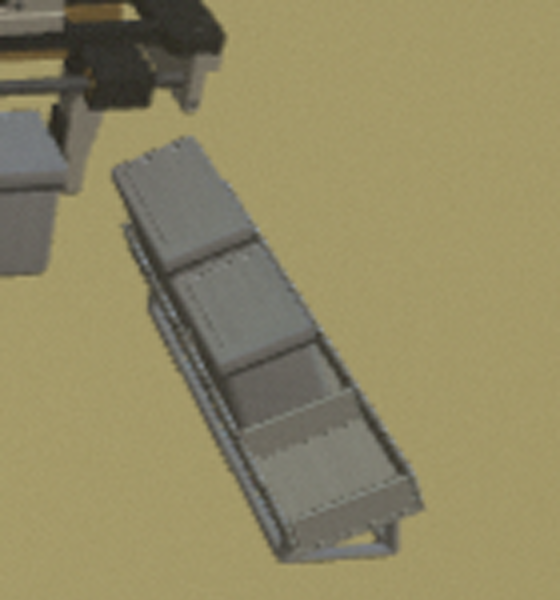

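Both seated tins are fine: the lids are parallel, at about (190,210) and (250,305) in the crop. I'm moving over the small compartment while staying high.

Call:
apply_moves --rows '[[[0.012, 0, 0.01], 0], [[0.035, 0, 0.035], 0], [[0.055, 0, 0.07], 0], [[0.068, 0, 0.11], 0], [[0.074, 0, 0.145], 0], [[0.074, 0, 0.168], 0], [[0.074, 0, 0.18], 0], [[0.074, 0, 0.18], 0], [[0.074, 0, 0.18], 0]]'

```text
time_s: 44.8
tcp_pos: [0.6494, 0.2623, 0.2699]
eef_rot: [-90.0, -0.0, 10.5]
contact_force: [0.1, -0.5, -1.6]
gripper_width: 0.0576
```

```bash
python3 - <<'E'
from h import *
np.set_printoptions(precision=1,suppress=True)
rel(649.8,263.3,182,10.53)
c=capture("wrist"); q=wcloud(c);cv2.imwrite('pics/w20.png',c['pixels'])
print([(v,q[v,285]) for v in range(180,250,4)])
c=capture('scene');im=c['pixels']
im=cv2.resize(im[150:310,360:500],None,fx=4,fy=4,interpolation=cv2.INTER_CUBIC)[:600]
cv2.imwrite('pics/scene12.png',im)
E
```

```text
t=44.80 tcp [649.4 262.3 269.9] [-90.   -0.   10.5] F [ 0.1 -0.5 -1.6] w 0.0576
tool shift m: [0.0006, 0.0879, 0.0009] turn -0.02
[(180, array([-15.9, 227. ,  -0. ])), (184, array([-11.7, 227.7,  -0. ])), (188, array([ -7.9, 226.1,  -0. ])), (192, array([ -3.7, 227. ,  -0. ])), (196, array([  0.2, 226.1,  -0. ])), (200, array([-28.1,  88.2,  -0.5])), (204, array([-28.2,  78.4,  -0.5])), (208, array([-28.1,  70. ,  -0.5])), (212, array([-27.9,  62.9,  -0.5])), (216, array([-27.9,  55.7,  -0.6])), (220, array([-29.1,  45.4,  -0.6])), (224, array([-28.8,  40.5,  -0.6])), (228, array([-28.3,  36.3,  -0.6])), (232, array([-27.5,  33.6,  -0.6])), (236, array([-26.1,  32.8,  -0.6])), (240, array([-24.1,  33.3,  -0.6])), (244, array([-22.3,  33.5,  -0.6])), (248, array([-20.8,  32.8,  -0.6]))]
```

View pics/w20.png

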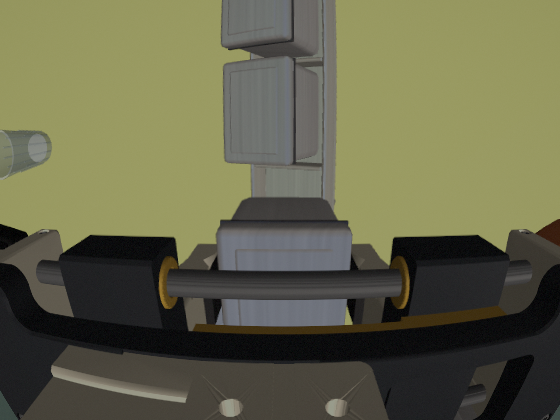

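View pics/scene12.png

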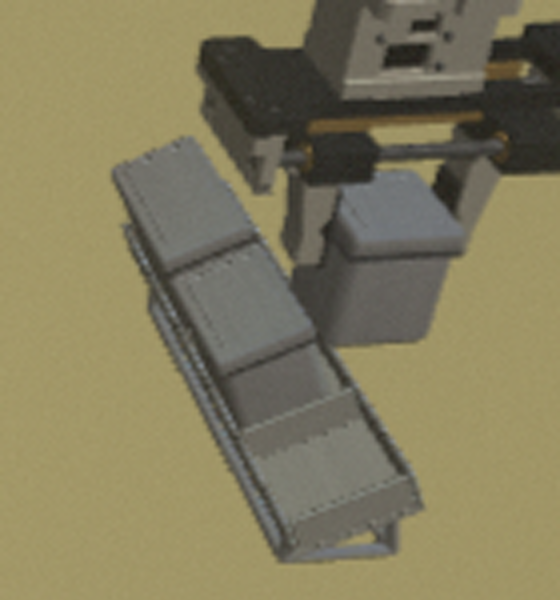

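```bash
python3 - <<'E'
from h import *
np.set_printoptions(precision=1,suppress=True)
c=capture("wrist"); q=wcloud(c)
print([(v,q[v,310]) for v in range(150,190,2)])
E
```

```text
[(150, array([-49. , 185.9,  21.2])), (152, array([-47.1, 188.2,  21.4])), (154, array([-45.1, 191.2,  21.7])), (156, array([-42.2, 202.9,  22.6])), (158, array([-39.1, 216. ,  23.7])), (160, array([-37.2, 215.2,  23.7])), (162, array([-35.3, 215.5,  23.7])), (164, array([-35.2, 200.5,  22.5])), (166, array([-34.7, 189.8,  21.7])), (168, array([-33.1, 188.7,  21.6])), (170, array([-27.4, 217. ,  23.9])), (172, array([-25.5, 216.3,  23.9])), (174, array([-23.7, 215.7,  23.9])), (176, array([-21.7, 215.8,  23.9])), (178, array([-19.7, 216.5,  24. ])), (180, array([-17.9, 215.5,  24. ])), (182, array([-15.8, 216.4,  24.1])), (184, array([-13.6, 217.4,  24.2])), (186, array([-12. , 215.4,  24. ])), (188, array([-10.2, 214.8,  24. ]))]
```

Call:
apply_moves --rows '[[[0.001, 0.015, 0.001], 0], [[0.001, 0.04, 0.001], 0], [[0.001, 0.055, 0.001], 0], [[0.001, 0.066, 0.001], 0], [[0.001, 0.076, 0.001], 0], [[0.001, 0.084, 0.001], 0], [[0.001, 0.089, 0.001], 0], [[0.001, 0.09, 0.0015], 0], [[0.001, 0.09, 0.002], 0]]'

```text
time_s: 46.08
tcp_pos: [0.65, 0.2652, 0.18]
eef_rot: [-90.0, -0.0, 10.6]
contact_force: [-0.1, -2.0, -3.2]
gripper_width: 0.058
```

Call:
apply_moves --rows '[[[0, 0, 0.0005], 0], [[0, 0, 0.001], 0], [[0, 0, 0.001], 0]]'

```text
time_s: 46.45
tcp_pos: [0.65, 0.2654, 0.18]
eef_rot: [-90.1, 0.0, 10.5]
contact_force: [2.1, -5.3, -2.8]
gripper_width: 0.0581
```

Call:
apply_moves --rows '[[[0, 0.001, -0.001], 0], [[0, 0.004, -0.0015], 0], [[0, 0.009, -0.0015], 0], [[0, 0.013, -0.0015], 0], [[0, 0.016, -0.0015], 0], [[0, 0.018, -0.0015], 0], [[0, 0.018, -0.0015], 0]]'

```text
time_s: 47.32
tcp_pos: [0.65, 0.265, 0.1618]
eef_rot: [-90.0, -0.0, 10.6]
contact_force: [-0.1, -0.1, -2.0]
gripper_width: 0.0577
```

Call:
apply_moves --rows '[[[0, 0.001, 0], 0], [[0, 0.002, 0], 0], [[0, 0.002, 0], 0]]'

```text
time_s: 47.7
tcp_pos: [0.6502, 0.265, 0.1615]
eef_rot: [-90.0, -0.1, 10.6]
contact_force: [-3.3, -0.9, 8.0]
gripper_width: 0.0577
```

Call:
apply_moves --rows '[[[0, -0.001, 0], 0], [[0, -0.001, 0], 0]]' --gripper 0.72 --grip_force 10

```text
time_s: 47.95
tcp_pos: [0.6502, 0.2649, 0.1609]
eef_rot: [-90.0, -0.0, 10.5]
contact_force: [0.9, -1.2, -0.1]
gripper_width: 0.0627
```

Call:
apply_moves --rows '[[[0, 0, 0], 0], [[0, 0, -0.001], 0], [[0, 0, -0.003], 0], [[0, 0, -0.003], 0]]' --gripper 0.9

```text
time_s: 48.45
tcp_pos: [0.6506, 0.2618, 0.1607]
eef_rot: [-90.0, -0.0, 10.5]
contact_force: [-0.0, -0.0, -0.2]
gripper_width: 0.0785
```

```bash
python3 - <<'E'
from h import *
c=capture("wrist"); q=wcloud(c);cv2.imwrite('pics/w21.png',c['pixels'])
tilt(q,250,335,235,262)
rel(649.8,263.3,182,10.53)
E
```

```text
plane c [-20.2  34.2   2.2] n [-0.077 -0.992 -0.104] tilt about row (deg, downhill +) 6.0  along row -4.5 2245
t=48.50 tcp [650.6 261.9 160.8] [-90.    -0.    10.54] F [-0.1  0.  -0.3] w 0.0788
tool shift m: [-0.0006, -0.0212, 0.0016] turn 0.01
```

View pics/w21.png

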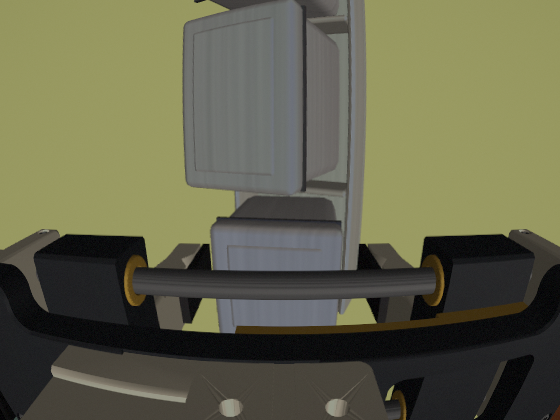

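Call:
apply_moves --rows '[[[0, -0.01, 0], 0], [[0, -0.03, 0], 0], [[0, -0.043, 0.002], 0], [[0.002, -0.045, 0.01], 0], [[0.002, -0.045, 0.018], 0], [[0.002, -0.045, 0.021], 0], [[0.002, -0.038, 0.021], 0], [[0.002, -0.031, 0.021], 0], [[0.002, -0.028, 0.021], 0], [[0.002, -0.027, 0.02], 0]]' --gripper 1

```text
time_s: 49.75
tcp_pos: [0.649, 0.2813, 0.1878]
eef_rot: [-90.0, 0.0, 10.5]
contact_force: [-0.5, -2.6, 3.0]
gripper_width: 0.0878
```

Call:
apply_moves --rows '[[[0, 0.002, -0.001], 0], [[0, 0.003, -0.002], 0], [[0, 0.004, -0.004], 0], [[0, 0.005, -0.006], 0], [[0, 0.005, -0.006], 0]]'

```text
time_s: 50.38
tcp_pos: [0.6498, 0.2761, 0.1822]
eef_rot: [-90.0, 0.0, 10.5]
contact_force: [-0.3, 0.6, -0.6]
gripper_width: 0.0878
```

```bash
python3 - <<'E'
from h import *
c=capture("wrist"); q=wcloud(c);cv2.imwrite('pics/w22.png',c['pixels'])
tilt(q,205,270,205,255)
rel(649.8,263.3,182,10.53)
E
```

```text
plane c [-17.2  66.1 -27.5] n [-0.057 -0.918 -0.393] tilt about row (deg, downhill +) 23.2  along row -3.6 2665
t=50.42 tcp [649.8 276.3 182.3] [-8.998e+01  2.000e-02  1.055e+01] F [-0.6  0.2  0.1] w 0.0876
tool shift m: [-0.0024, 0.0003, -0.0127] turn 0.02
```

View pics/w22.png

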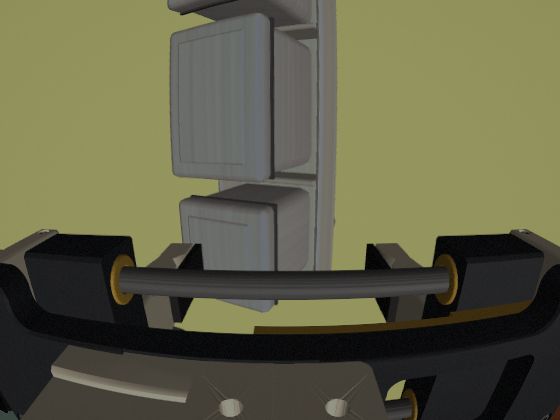

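Call:
apply_moves --rows '[[[0, -0.01, 0], 0], [[0, -0.035, 0], 0], [[0.01, -0.06, 0], 0], [[0.04, -0.075, -0.01], 0], [[0.07, -0.08, -0.02], 0], [[0.08, -0.08, -0.025], 0], [[0.08, -0.08, -0.025], 0]]'

```text
time_s: 51.3
tcp_pos: [0.7333, 0.2658, 0.2622]
eef_rot: [-90.0, 0.0, 10.5]
contact_force: [-0.7, 0.1, -0.5]
gripper_width: 0.0877
```

```bash
python3 - <<'E'
from h import *
rel(649.8,263.3,182,10.53)
c=capture("wrist"); q=wcloud(c);cv2.imwrite('pics/w23.png',c['pixels']); np.save('q.npy',q)
c=capture('scene');im=c['pixels']
im=cv2.resize(im[150:310,360:500],None,fx=4,fy=4,interpolation=cv2.INTER_CUBIC)[:600]
cv2.imwrite('pics/scene13.png',im)
E
```

```text
t=51.30 tcp [733.3 265.8 262.2] [-9.001e+01  5.000e-02  1.050e+01] F [-0.7  0.1 -0.5] w 0.0877
tool shift m: [-0.0826, 0.0802, 0.0128] turn -0.03
```

View pics/w23.png

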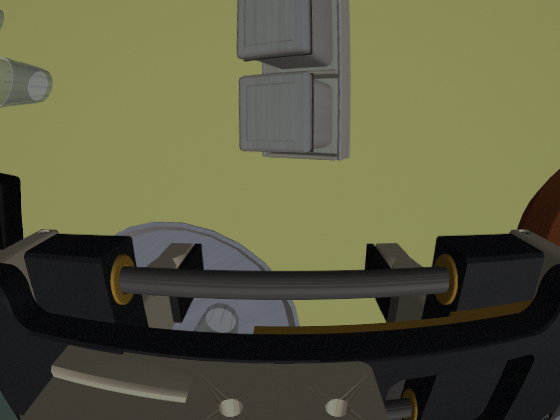

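View pics/scene13.png

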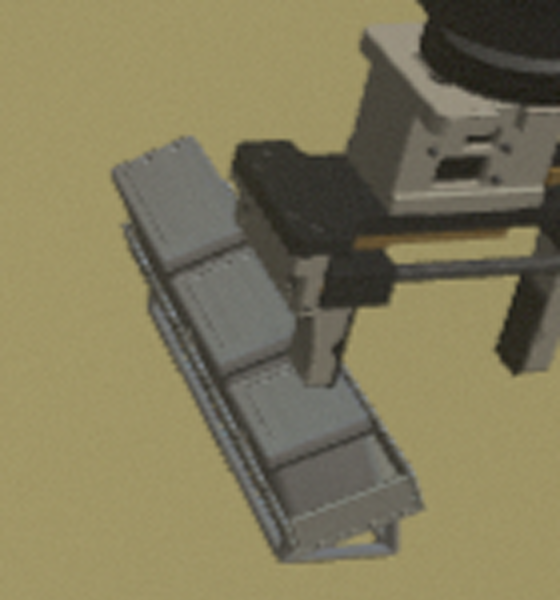

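Call:
apply_moves --rows '[[[-0.005, -0.01, -0.03], 0], [[-0.015, -0.02, -0.08], 0], [[-0.03, -0.02, -0.14], 0], [[-0.04, -0.02, -0.19], 0], [[-0.045, -0.02, -0.22], 0], [[-0.05, -0.02, -0.24], 0], [[-0.05, -0.02, -0.24], 0]]'

```text
time_s: 52.28
tcp_pos: [0.7275, 0.0195, 0.2834]
eef_rot: [-90.0, -0.0, 10.5]
contact_force: [-0.1, 0.0, 0.3]
gripper_width: 0.088
```

```bash
cat > chk.py <<'E'
from h import *
import sys
np.set_printoptions(precision=3,suppress=True)
a=np.radians(100.5); xd=np.array([np.cos(a),np.sin(a),0]); t=np.radians(25)
X=xd*np.cos(t)+np.array([0,0,np.sin(t)]); Z=-xd*np.sin(t)+np.array([0,0,np.cos(t)]); Y=np.cross(Z,X)
O=np.array([.5473,.2563,.045])
for nm in ("top","scene"):
    c=capture(nm); w=cloud(c); p=(w-O)@np.stack([X,Y,Z],1)*1000
    cv2.imwrite("pics/fin_%s.png"%nm,cv2.resize(c["pixels"][100:320,60:470] if nm=="top" else c["pixels"][140:340,100:520],None,fx=1.9,fy=1.9,interpolation=cv2.INTER_CUBIC))
    for s,y,L,h in (("S",-106.5,60,72),("M",-22.5,82,76),("L",84,105,80)):
        m=(np.abs(p[...,1]-y)<L/2+6)&(np.abs(p[...,0])<42)&(np.abs(p[...,2]-h-4)<9)
        P=p[m]; med=np.median(P[:,2]); 
        # inner part
        lo,hi=np.percentile(P[:,:2],3,0),np.percentile(P[:,:2],97,0)
        I=P[(P[:,0]>lo[0]+6)&(P[:,0]<hi[0]-6)&(P[:,1]>lo[1]+6)&(P[:,1]<hi[1]-6)]
        A=np.c_[I[:,:2]-I[:,:2].mean(0),np.ones(len(I))]; k=np.linalg.lstsq(A,I[:,2],rcond=None)[0]
        r=cv2.minAreaRect(P[:,:2].astype(np.float32))
        print(nm,s,len(I),"above floor %.1f (want %d)"%(k[2]-4,h),"tilt err x %.1f y %.1f deg"%tuple(np.degrees(np.arctan(k[:2]))),"centre x %.1f y-slot %.1f"%((lo+hi)[0]/2,(lo+hi)[1]/2-y),"rect",np.round(r[1],1),round(r[2],1))
E
python3 chk.py
```

```text
top S 274 above floor 74.2 (want 72) tilt err x 0.8 y 0.3 deg centre x -8.0 y-slot 2.3 rect [51.4 61.7] 0.7
top M 387 above floor 78.1 (want 76) tilt err x 0.7 y 0.1 deg centre x -8.8 y-slot 2.2 rect [49.8 84.1] 0.8
top L 563 above floor 82.1 (want 80) tilt err x -0.7 y 0.1 deg centre x -7.7 y-slot 1.0 rect [105.5  54.1] 90.0
scene S 309 above floor 70.7 (want 72) tilt err x 0.8 y 0.3 deg centre x -4.8 y-slot -2.0 rect [64.2 58. ] 88.8
scene M 377 above floor 74.5 (want 76) tilt err x -0.1 y 0.4 deg centre x -4.6 y-slot -1.9 rect [58.3 85.5] 0.9
scene L 368 above floor 78.5 (want 80) tilt err x 0.3 y 0.1 deg centre x -4.3 y-slot -5.0 rect [ 58.4 109.2] 0.5
```

View pics/fin_top.png

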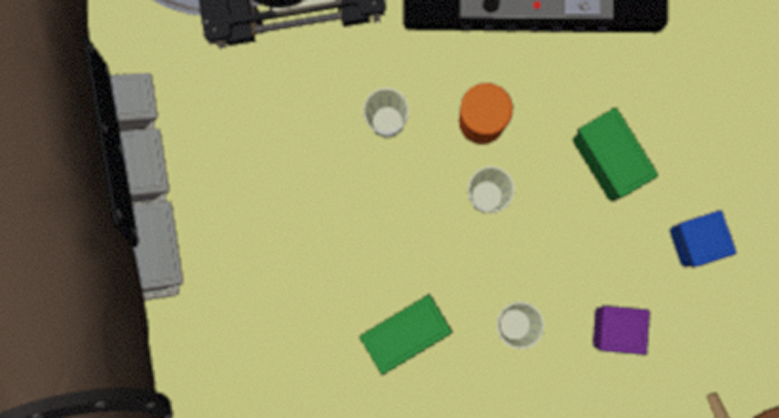

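View pics/fin_scene.png

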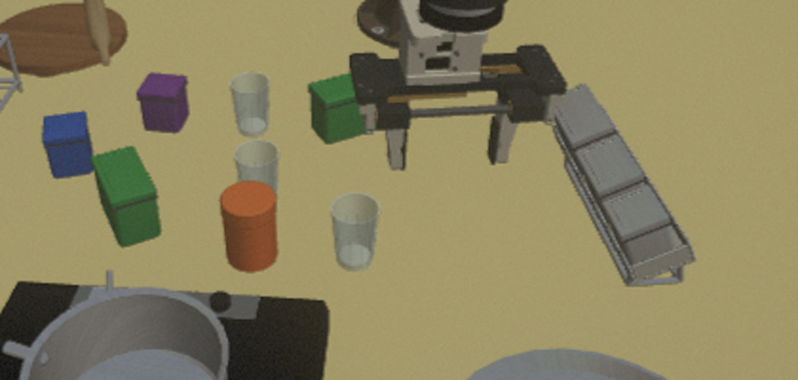

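```bash
python3 - <<'E'
from h import *
a=cv2.imread("pics/top0.png"); b=capture("top")["pixels"]; print(get_state()["time_s"])
d=cv2.absdiff(a,b).max(2)
for n,(u,v) in dict(g1=(263,158),sp=(316,158),g2=(319,199),g3=(335,271),grL=(385,180),grS=(274,275),blue=(431,226),pur=(388,273)).items():
    print(n,(d[v-14:v+14,u-14:u+14]>40).sum())
E
```

```text
52.425
g1 0
sp 0
g2 0
g3 0
grL 0
grS 0
blue 0
pur 0
```

All three tins are in, the glasses, spice tin and look-alikes haven't moved, and the robot is touching nothing, so I'm handing in.

```bash
python3 -c "
from plant import *
print(close_job())"
```

```text
the job is handed in; nothing more can be done
None
```

I put all three tins in their own compartments, lid up, and handed the job in at about 52.4 s of the 66 s allowed. Each was lowered upright onto the compartment floor. Once released they leaned only 4–7° and stuck on friction. I eased each one on with a fingertip on the lid, and it dropped the last part of the tilt on its own.

**Last checks:**
- **Tilt:** all three lids are within 1° of the organiser's slope in both the top and scene views.
- **Height:** the lids read 2 mm high from the top camera and 1.5 mm low from the scene camera. The error is the same for all three tins, so it looks like camera calibration rather than a tin not fully down.
- **Other objects:** the glasses, the orange spice tin and the look-alikes show no change from the first top picture.

**What went wrong:**
- **Collision:** on the first try I started lowering the small tin too early and it struck the seated medium tin. The medium tin tipped and then settled back into place.
- **Regrip:** that knock turned the small tin in the jaws, so I stood it on the counter, where it rocked flat as I released it, and gripped it again.
- **Contact force:** while I did that, the gripper's body pressed on the seated tins. The highest total force I read was about 33 N, against the 40 N limit. I only read the force at the end of each move, so a brief higher peak could have been missed.

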